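# Pack the cover kit and close the case past its locked stay

### The job

Pack the pump-cover kit for dispatch: lay the black seal ring that lies right of the open service case flat in the case's round well, then bed the cast cover plate from in front of the case flat over it between the foam corners. Then unlock the lid stay on the case's right side, lifting the notched bar off its stud by the red grip and drawing it forward so that it cannot drop back, and close the lid fully; do not force the lid while the bar is locked. Leave the caliper, grease tub, marker and plug gauge beside the case where they are.

Things in the scene. Friction and masses are not known exactly. Their poses are not given: they have to be found in the camera images.
- seal_center (a point): Black seal ring, outside 60 mm, inside 44 mm (wall 8 mm), 8 mm thick, 20 g, lying flat on the worktop right of the case. The point is its centre, half-way up (4 mm over its underside); z is the ring's axis.
- cover_center (a point): Grey die-cast cover plate, 64 mm (its x) x 96 mm (its y) x 12 mm, 110 g, lying flat on the worktop in front of the case. The point is its centre, half-way up (6 mm over its underside). Grip it across the 64 mm side. Either way round is right.
- service_case: Open dark service case, fixed to the worktop, 185 mm (x, front to back) x 180 mm (y), 4 mm walls, rim 41 mm high. Origin: middle of its underside, 29.5 mm behind (+x) the nest's centre. Axes: x to its back (the hinge side), y to its left, z up. Finger channels in the foam, at shoulder level, lead from the cover's bed to the walls: 60 mm wide in front and behind, 36 mm wide at left and right.
- case_nest (a point): Centre of the nest in the case's foam, at the blue shoulder on which the cover beds (14 mm over the worktop); axes as the case. Below it a round well for the seal, 68 mm across, 10 mm deep. Four black foam corners, 18 mm high over the shoulder, bound the cover's bed: 72 mm (x) by 104 mm (y), long side along y. Front channel: out to 59 mm (-x); rear: 56 mm; left and right: 86 mm.
- lid_hinge (a point): Middle of the lid's hinge axis at the back rim of the case, 42 mm over the worktop; the axis runs along y. Axes as the case.
- case_lid (a joint): Lid angle in rad: 0 shut, 1.745 as found (open, leaning back a little); opens upward and to the back. The hinge is stiff: the lid, once the stay is free, stays where it is left, and needs about 1 to 5 N at its front edge to close.
- lid_edge (a point): Middle of the lid's front edge, on its outer face. The lid measures 185 mm from hinge to this edge and 180 mm across; its outer face lies 16 mm off the hinge axis, so the shut lid's top is 58 mm over the worktop. Axes turn with the lid: z is the outward normal of the outer face, -x runs from hinge to edge.
- stay_grip (a point): Centre of the stay's red grip, a cylinder 20 mm across, 22 mm long along the case's y, 13 mm outside the case's right wall; as found 67 mm over the worktop, 57 mm ahead of the hinge. Both flat ends are free: pinch it over them from above (tips at least 45 mm over the worktop, clear of the rim); it turns in the grip. Lifting takes about 1 N, drawing the lid along about 10 N.
- stay_pivot (a point): Where the stay, a flat steel bar on the case's right side, is hinged to the lid: 55 mm from the lid's hinge axis along the lid, in the bar's plane. The grip lies 79 mm from it, the notch 111 mm. Turns with the lid.
- stay_notch (a point): Notch in the bar's lower edge near its free end, 12.5 mm wide, 12 mm deep, open downward; the point lies where the stud's centre sits when the bar is locked. Axes turn with the bar: -x along the bar from pivot to free end, z across it, away from the notch's mouth.
- stay_stud (a point): Centre of the fixed steel stud, 9 mm thick, on the case's right side, 42 mm over the worktop, 80 mm ahead of the hinge; axes as the case. The bar's notch has dropped over it: the lid cannot close. Swing the bar up 12 mm or more off the stud, then draw it to the case's front: the lid follows. Drawn 15 mm or more and let go, the bar rests on the stud beside the notch, unlocked, and slides on it as the lid closes.
- caliper: Bystander: digital caliper, 78 x 241 x 16 mm, lying right of the seal; origin under its middle.
- grease_tub: Bystander: white tub with blue lid, 68 mm across, 52 mm high, left of the case; origin under its middle.
- marker_black: Bystander: white marker pen with black cap, 120 mm long, 13 mm thick, lying front right; origin under its middle.
- plug_gauge: Bystander: steel plug gauge with a red end, 18 x 94 x 16 mm, lying left of the tub; origin under its middle.
Things that resemble listed ones, but are neither listed nor needed, are in the scene too. There is more than one size of the part that bears cover_center; the job needs the larger.

How it is judged:
By the outcome, as a careful person would: the job done as asked, in the order asked, and still so for the second after the job is handed in, with the robot touching nothing.
It also fails if it takes over 67 s, if anything falls off the work surface, if the arm or the gripper's body presses on something with over 40 N, if the wrist force passes 120 N, or if a joint passes its speed limit or range.

### The arm

A 6-joint arm with a two-finger parallel gripper is mounted at the origin on a cart in front of the work surface, level with it; the furniture and walls round the work are solid. World frame = base frame: x ahead of the robot, y to its left, z up, the work surface at z = 0. Lengths are in m, angles in rad, forces in N, time in s.
With the tool pointing down it reaches from about 0.35 to 0.975 m from the base axis. Payload 4.9 kg.
Tool frame: the origin (TCP) lies on the centre line of the jaws, within the pads' length; the fingertips stand 11 mm ahead of it and the grasp point (between the pads) lies 8 mm behind it (manip.finger_overhang is the distance from the TCP to the fingertips, in m); y points along the fingers, z is the direction in which the jaws open and shut, and the axes are right-handed (so a half turn about y gives the same grasp; the last joint's range is limited). The gripper opens to 85 mm and grips with 20 to 120 N. Pads are 22 mm wide; open, the fingers measure 114 mm over their backs; the gripper's body (76 mm by 85 mm) begins 54 mm behind the grasp point. The pads swing forward as they close: fully open they stand 13 mm farther back than shut.
Start: joints at [-0.119, 0.053, 1.613, -0, 1.476, -0.119], TCP at [0.625, 0, 0.242] pointing down, gripper open.
Joint ranges: [-3.01, 3.01], [-1.01, 2.22], [0.06, 2.58], [-1.02, 4.17], [0.09, 2.62], [-3.14, 3.14]. Speed limits (rad/s): [2.57, 2.57, 3.14, 3.14, 3.14, 3.14].

### API

Orientations are given as a unit quaternion [w, x, y, z].
In Python, from plant import readout, cams, workorder, manip gives the robot as it stands.
- The arm moves only by the tool play_rows, never from a script. Its arguments are lists of equal length, an entry for each row: "slide": the shift along the tool's x, y, z in cm, a list of three; "yaw": the turn about the tool's y in degrees; "grip": the closure, from -1 (fully open) to 1 (shut), so that 0 is half open. In form: {"slide": [[x, y, z], ...], "yaw": [yaw, ...], "grip": [grip, ...]}. A call has 1 to 12 rows; each row shifts and turns the commanded pose from where the row before left it, along the tool's axes as they then stand; what a row does not reach is not made up. A row lasts 1/10 s, in which the tool goes at most 50 mm and 8.59 degrees, less where a joint would pass 70% of its speed; a pose out of reach is approached as far as the arm can. A call with a gripper value outside its range is refused whole. The fingers move at their own pace and stop on an object; the grip force is fixed at half the most. Time passes only in rows, so rows that do not move let the fingers close. It gives the time, the measured TCP pose, the force and the opening at its end, in the units of the state.
- readout.state(): the state, without advancing time (a new reading comes with each control period).
- cams.grab_frame(name): name is "scene" or "side" or "wrist"; returns a dict with "image" (400x640x3 uint8, red, green, blue), "mtx" (3x3 intrinsics, pixels), "R" (3x3) and "t" (3): a world point X has camera coordinates R X + t; the wrist camera has in their place "mount" (4x4, takes a point from camera to tool coordinates, whose origin is the TCP and whose axes are the tool frame's). Camera axes: x right, y down, z forward; pixel columns grow to the right and rows downward; lengths in m; the calibration is good to about 2 mm. A picture is of the moment at which its call begins: read the wrist's pose just before it. There is no depth.
- workorder.job_done(): hands the job in, once; it reports no verdict.
The state is a dict: "time": time; "joint_pos": joint angles; "joint_vel": joint speeds; "joint_efforts": joint torques, N m; "tool_pos": TCP position; "tool_rot": TCP orientation; "contact_force": force on the tool from outside, world axes, zero at the start; "ft_torque": the same for the moment, N m; "gripper_width": opening from 0.0 (shut) to 1.0 (fully open).
Only numpy, scipy, OpenCV 4.12 (cv2) and the standard library are available. Lean on these libraries where they do the work, as an engineer would, in place of code of your own. Each camera call takes 0.05 s, during which the arm holds its last target.

## Working session

There is one attempt and no reset: what is moved stays moved. The work goes in short steps, Python scripts to look and compute and a tool call to move; the robot and the scene stay as the last step left them, time stands still between calls to the robot, and variables do not carry over. Pictures are saved under pics/ and viewed, and the job is handed in when it is done.

Besides the shell and the picture viewer there is one more tool, called after "Request:" as name(argument=value, ...) on one line, values as JSON. play_rows: Moves the arm, as the interface text tells. Its arguments: {"type":"object","properties":{"slide":{"type":"array","items":{"type":"array","items":{"type":"number"}}},"yaw":{"type":"array","items":{"type":"number"}},"grip":{"type":"array","items":{"type":"number"}}},"required":["slide","yaw","grip"]}

```bash
mkdir -p pics; ls
cat > h.py <<'E'
import numpy as np, cv2
from plant import readout, cams, workorder, manip
from scipy.spatial.transform import Rotation as Ro
def q2R(q): return Ro.from_quat([q[1],q[2],q[3],q[0]]).as_matrix()
def grab(name,fn=None):
    s=readout.state(); f=cams.grab_frame(name)
    if name=='wrist':
        M=np.array(f['mount']); T=np.eye(4); T[:3,:3]=q2R(s['tool_rot']); T[:3,3]=s['tool_pos']
        C=T@M; f['R']=C[:3,:3].T; f['t']=-f['R']@C[:3,3]
    if fn: cv2.imwrite('pics/'+fn+'.png',f['image'][:,:,::-1]); np.savez('pics/'+fn+'.npz',image=f['image'],mtx=f['mtx'],R=f['R'],t=f['t'])
    return f
def load(fn): return dict(np.load('pics/'+fn+'.npz'))
def ray(f,uv):
    d=np.linalg.inv(np.array(f['mtx']))@np.array([uv[0],uv[1],1.]); R=np.array(f['R']); 
    return -R.T@np.array(f['t']), R.T@d
def onz(f,uv,z):
    o,d=ray(f,uv); return o+d*(z-o[2])/d[2]
def proj(f,X):
    c=np.array(f['R'])@np.array(X)+np.array(f['t']); p=np.array(f['mtx'])@c; return p[:2]/p[2]
def tri(fs,uvs):
    A=np.zeros((3,3));b=np.zeros(3)
    for f,uv in zip(fs,uvs):
        o,d=ray(f,uv); d=d/np.linalg.norm(d); P=np.eye(3)-np.outer(d,d); A+=P;b+=P@o
    X=np.linalg.solve(A,b); return X,[np.round(proj(f,X)-uv,1) for f,uv in zip(fs,uvs)]
E
python3 - <<'E'
from h import *
print(readout.state()); print(manip.finger_overhang)
for n in ['scene','side','wrist']:
    f=grab(n,n+'0'); print(n,f['mtx'],-np.array(f['R']).T@f['t'],f.get('mount'))
E
```

```text
pics
{'time': 0.0, 'joint_pos': array([-1.18988717e-01,  5.33261383e-02,  1.61431812e+00, -2.79727226e-05,
        1.47599308e+00, -1.19027607e-01]), 'joint_vel': array([-0.00060008,  0.00035184, -0.00084826,  0.0001798 , -0.00079081,
        0.00105985]), 'joint_efforts': array([ 2.70554956e-04, -3.93670499e+01, -3.70175600e+01, -1.62778279e-04,
        6.93513779e-03, -6.06393527e-06]), 'tool_pos': array([6.24390167e-01, 7.28455252e-05, 2.41067630e-01]), 'tool_rot': array([ 0.49955553, -0.50046473,  0.50055151, -0.49942719]), 'contact_force': array([0.35876932, 0.95737294, 0.8594913 ]), 'ft_torque': array([-0.01373165,  0.05120253, -0.02005301]), 'gripper_width': 1.0006886761431306}
0.011
scene [[425.72267606   0.         317.07653125]
 [  0.         425.72267606 193.16974099]
 [  0.           0.           1.        ]] [ 0.02120783 -0.84462554  0.66228317] None
side [[370.71525697   0.         319.58124642]
 [  0.         370.71525697 200.35142558]
 [  0.           0.           1.        ]] [ 0.01304713 -0.10037906  0.92402993] None
wrist [[324.35108988   0.         318.15080514]
 [  0.         324.35108988 198.53011887]
 [  0.           0.           1.        ]] [0.62436191 0.07764561 0.37253299] [[ 1.32371562e-03  9.52389577e-01  3.04880865e-01 -7.76073034e-02]
 [-1.01718788e-03 -3.04879692e-01  9.52390329e-01 -1.31356372e-01]
 [ 9.99998607e-01 -1.57081507e-03  5.65185127e-04 -3.32479376e-04]
 [ 0.00000000e+00  0.00000000e+00  0.00000000e+00  1.00000000e+00]]
```

View pics/scene0.png

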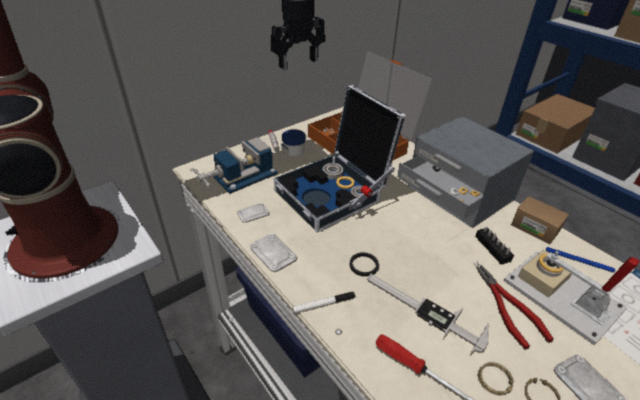

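View pics/side0.png

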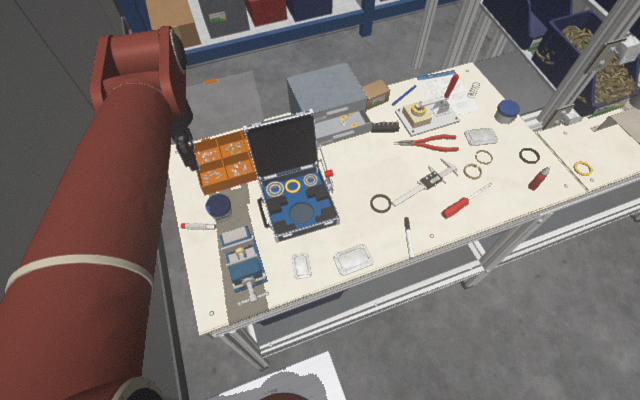

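View pics/wrist0.png

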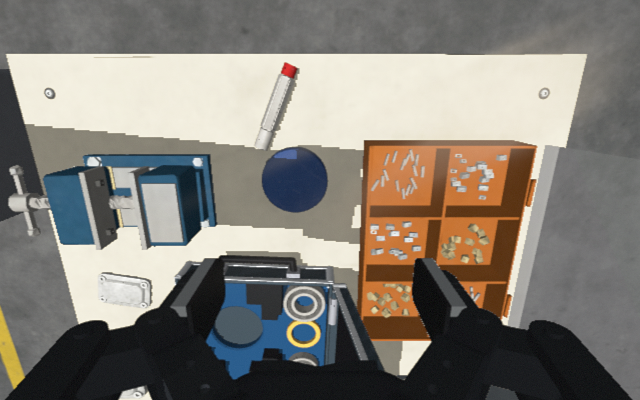

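Scene/side show the case with its lid up. The seal ring is at scene (364,264) and the large cover at (273,252), with a small decoy cover at (253,212). The red grip is at (366,190). Next: rough positions.

Run:
```python
from h import *
S=load('scene0');D=load('side0')
print(q2R(readout.state()['tool_rot']).round(2))
for n,a,b in [('ring',(364,264),(381,203)),('cover',(273,252),(353,258)),('grip',(366,190),(329,173)),('small',(253,212),(302,266)),('lid tl',(350,90),(249,127)),('lid tr',(403,115),(313,113)),('case FR',(317,218),(339,222)),('marker',(325,302),(407,236)),('case FL',(276,188),(274,238))]:
    print(n,tri([S,D],[a,b]))
```

```text
[[-0. -0.  1.]
 [-1.  0.  0.]
 [-0. -1. -0.]]
ring (array([ 0.46470055, -0.44432396,  0.00740545]), [array([ 0.2, -0.2]), array([0. , 0.2])])
cover (array([ 0.33682998, -0.30343934,  0.00591502]), [array([ 0.7, -0.5]), array([0.2, 0.7])])
grip (array([ 0.5726281 , -0.32530421,  0.07349227]), [array([ 0.1, -0.1]), array([0. , 0.1])])
small (array([ 0.36569157, -0.17038336,  0.00679133]), [array([-0.3,  0.2]), array([-0.1, -0.3])])
lid tl (array([ 0.67239159, -0.14739771,  0.22233999]), [array([ 1.4, -1.5]), array([0.2, 2. ])])
lid tr (array([ 0.66788311, -0.3161423 ,  0.22440711]), [array([-0.9,  0.9]), array([-0. , -1.1])])
case FR (array([ 0.44388103, -0.30390341,  0.0374684 ]), [array([-2.5,  1.9]), array([-0.4, -2.5])])
marker (array([ 0.34560037, -0.46727462,  0.00301406]), [array([ 0.6, -0.5]), array([0.1, 0.5])])
case FL (array([ 0.46419521, -0.12433008,  0.00616244]), [array([ 1.2, -0.9]), array([0.2, 1.3])])
```

Run:
```python
from h import *
S=load('scene0')['image'];D=load('side0')['image']
cv2.imwrite('pics/z1.png',cv2.resize(S[80:300,230:430],None,fx=2.7,fy=2.7,interpolation=cv2.INTER_CUBIC)[:,:,::-1])
cv2.imwrite('pics/z2.png',cv2.resize(D[100:290,230:430],None,fx=3,fy=3,interpolation=cv2.INTER_CUBIC)[:,:,::-1])
```

```text
(no output)
```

View pics/z1.png

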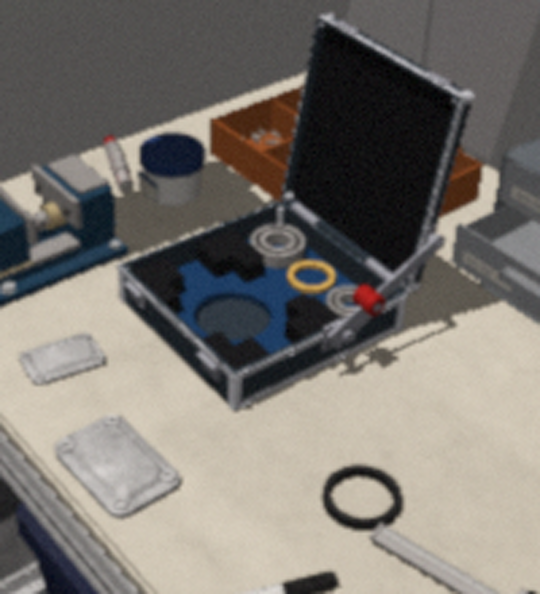

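View pics/z2.png

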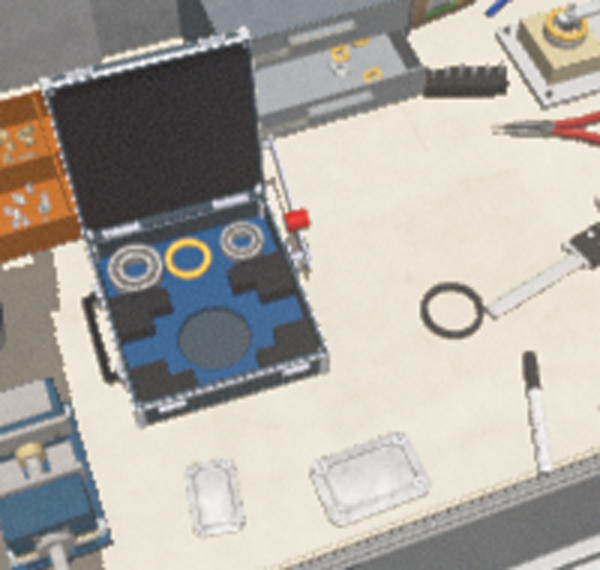

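Request:
play_rows(slide=[[3, -0.6, -1.9], [3, -0.6, -1.9], [3, -0.6, -1.9], [3, -0.6, -1.9], [3, -0.6, -1.9], [3, -0.6, -1.9], [3, -0.6, -1.9], [3, -0.6, -1.9], [3, -0.6, -1.9], [3, -0.6, -1.9], [0, 0, 0], [0, 0, 0]], yaw=[0, 0, 0, 0, 0, 0, 0, 0, 0, 0, 0, 0], grip=[-1, -1, -1, -1, -1, -1, -1, -1, -1, -1, -1, -1])

```text
time: 1.35
tool_pos: [0.4346, -0.3003, 0.3021]
tool_rot: [0.5, -0.499, 0.501, -0.5]
contact_force: [-0.2, -0.4, -1.0]
gripper_width: 1.001
```

Run:
```python
from h import *
f=grab('wrist','w1')
cv2.imwrite('pics/w1b.png',cv2.resize(f['image'],(800,500))[:,:,::-1]);print(readout.state()['tool_pos'])
```

```text
[ 0.43495239 -0.29966993  0.30184669]
```

View pics/w1b.png

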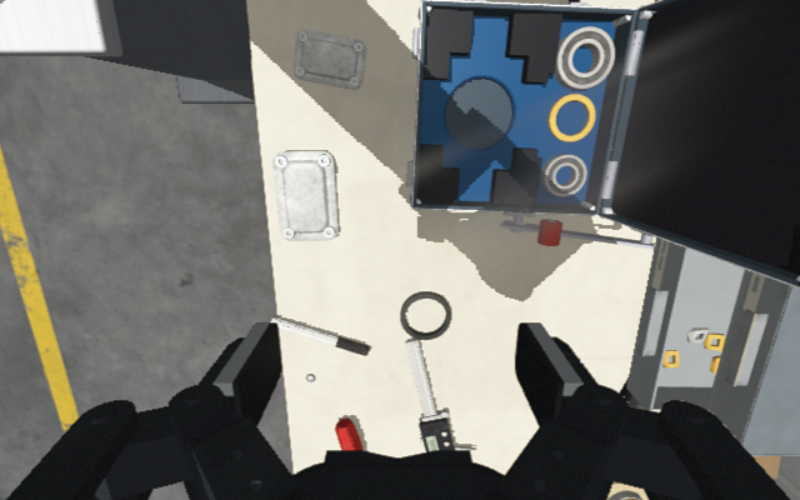

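The wrist view (800 px scale) shows ring (426,315), cover (307,195), well (479,113), red grip (550,233). Now I refine these with masks.

```bash
cat >> h.py <<'E'
def blob(mask,near,fill=False):
    n,l,st,c=cv2.connectedComponentsWithStats(mask.astype(np.uint8))
    ok=[i for i in range(1,n) if st[i,4]>15]
    i=min(ok,key=lambda i:np.hypot(*(c[i]-near))); m=(l==i).astype(np.uint8)
    cs,_=cv2.findContours(m,cv2.RETR_EXTERNAL,cv2.CHAIN_APPROX_NONE); k=max(cs,key=cv2.contourArea)[:,0]
    return m,k,st[i],c[i]
def ground(f,k,z): return np.array([onz(f,p,z)[:2] for p in k])
E
python3 - <<'E'
from h import *
f=load('w1');im=f['image'].astype(int);hsv=cv2.cvtColor(f['image'],cv2.COLOR_RGB2HSV)
print('px ring',im[252,325:360:2].sum(1)//3, 'cover',im[156,215:275:3].sum(1)//3,'well',im[90,350:415:4].tolist())
g=im.sum(2)/3
# ring
m=(g<90); m[:230]=0;m[275:]=0;m[:,:315]=0;m[:,370:]=0
_,k,st,c=blob(m,(341,252)); print('ring',st,c)
P=ground(f,k,0.004); print(cv2.minEnclosingCircle(P.astype(np.float32)),cv2.fitEllipse((P*1e3).astype(np.float32)))
# red grip
m=((hsv[:,:,0]<8)|(hsv[:,:,0]>172))&(hsv[:,:,1]>140); _,k,st,c=blob(m,(440,186)); print('grip',st,c,onz(f,c,.067))
# blue
m=(hsv[:,:,0]>95)&(hsv[:,:,0]<125)&(hsv[:,:,1]>120)&(hsv[:,:,2]>50)
cv2.imwrite('pics/mb.png',m.astype(np.uint8)*255)
z=f['image'][0:200,320:520];cv2.imwrite('pics/z3.png',cv2.resize(z,None,fx=3,fy=3,interpolation=cv2.INTER_CUBIC)[:,:,::-1])
z=f['image'][110:210,200:300];cv2.imwrite('pics/z4.png',cv2.resize(z,None,fx=5,fy=5,interpolation=cv2.INTER_CUBIC)[:,:,::-1])
E
```

```text
px ring [191 233 231 228 227 229 230 231 229 229 229 229 229 228 229 219  78  73] cover [235 234 232 239 216 230 227 232 226 227 223 225 227 223 225 153 228 214
 133 236] well [[28, 55, 82], [28, 52, 77], [47, 55, 62], [47, 53, 61], [46, 54, 61], [48, 56, 62], [53, 62, 68], [47, 56, 62], [46, 56, 62], [88, 103, 112], [88, 104, 112], [86, 99, 111], [85, 100, 109], [85, 98, 110], [84, 100, 109], [38, 57, 78], [59, 100, 145]]
ring [321 234  40  38 433] [340.77829099 253.36027714]
((0.4665088951587677, -0.4439997971057892), 0.031345341354608536) ((466.6033020019531, -443.2667541503906), (56.97047424316406, 60.81843185424805), 0.09332296252250671)
grip [434 181  14  16 123] [441.43902439 190.12195122] [ 0.57962729 -0.33001351  0.067     ]
```

View pics/z3.png

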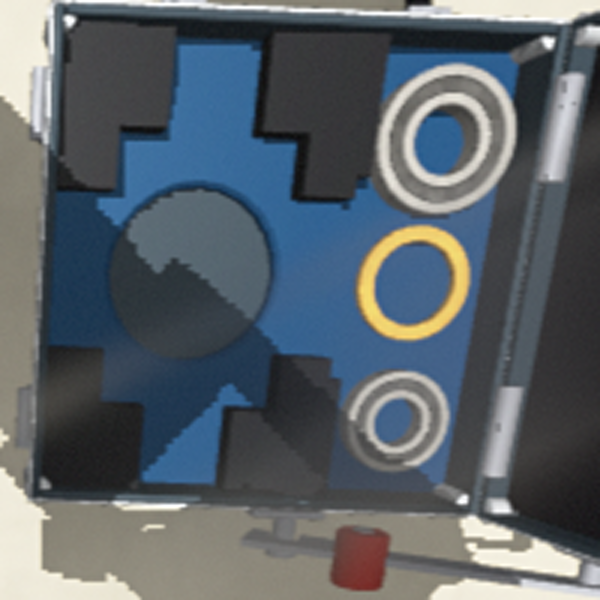

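View pics/z4.png

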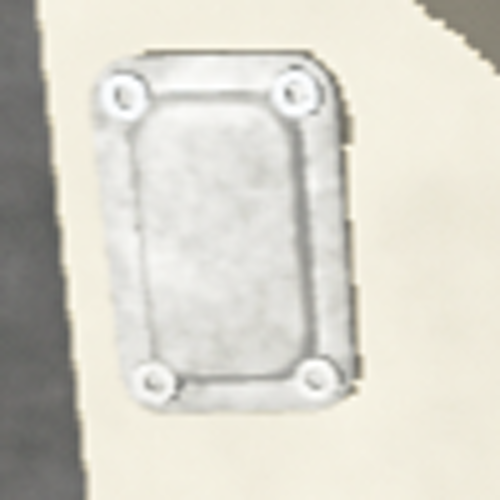

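Run:
```python
from h import *
f=load('w1')
r=np.array([onz(f,(320+a/3,b/3),.041) for a,b in [(55,5),(32,498),(472,512),(568,18)]]);print('rim',r.round(4)); 
for i in range(4):
    d=r[(i+1)%4]-r[i];print(np.linalg.norm(d[:2]).round(4),np.degrees(np.arctan2(d[1],d[0])).round(2))
c=r.mean(0);print('c',c)
# well edge points on shoulder
w=np.array([onz(f,(320+a/3,b/3),.014)[:2] for a,b in [(108,272),(118,230),(145,196),(205,183),(252,205),(273,255),(266,303),(240,340),(185,358),(140,345),(115,310)]])
A=np.c_[2*w,np.ones(len(w))];s=np.linalg.lstsq(A,(w**2).sum(1),rcond=None)[0];print('well',s[:2],np.sqrt(s[2]+s[0]**2+s[1]**2))
# foam corner tops inner edges z=.032
for n,p in [('FL',(168,130)),('FL2',(122,192)),('BL',(254,133)),('BL2',(295,198)),('FR',(142,405)),('BR',(222,408)),('FR2',(102,350)),('BR2',(272,355))]:
    print(n,onz(f,(320+p[0]/3,p[1]/3),.032)[:2].round(4))
b=np.array([onz(f,(200+a/5,110+q/5),.012) for a,q in [(123,95),(297,92),(155,382),(318,378)]]);print(b.round(4),b.mean(0))
for i,j in [(0,1),(2,3),(2,0),(3,1)]:
    d=b[j]-b[i];print(np.linalg.norm(d).round(4),np.degrees(np.arctan2(d[1],d[0])).round(1))
S=load('scene0');D=load('side0')
for im,p in [(S,(366,190)),(D,(329,173))]:
    hsv=cv2.cvtColor(im['image'],cv2.COLOR_RGB2HSV);m=((hsv[:,:,0]<8)|(hsv[:,:,0]>172))&(hsv[:,:,1]>140);_,k,st,c=blob(m,p);print(st,c); im['c']=c
print(tri([S,D,f],[S['c'],D['c'],(441.4,187)]))
```

```text
rim [[ 0.4566 -0.1284  0.041 ]
 [ 0.45   -0.3062  0.041 ]
 [ 0.6315 -0.3127  0.041 ]
 [ 0.6394 -0.1329  0.041 ]]
0.178 -92.13
0.1816 -2.04
0.1799 87.49
0.1828 178.57
c [ 0.54439406 -0.22006128  0.041     ]
well [ 0.51514839 -0.21819177] 0.034314386394103134
FL [ 0.5003 -0.1676]
FL2 [ 0.4838 -0.1892]
BL [ 0.5327 -0.1688]
BL2 [ 0.5502 -0.1915]
FR [ 0.4949 -0.2697]
BR [ 0.5276 -0.271 ]
FR2 [ 0.4779 -0.2479]
BR2 [ 0.5463 -0.25  ]
[[ 0.3154 -0.2639  0.012 ]
 [ 0.3598 -0.2633  0.012 ]
 [ 0.3171 -0.3399  0.012 ]
 [ 0.3611 -0.339   0.012 ]] [ 0.33832832 -0.30153042  0.012     ]
0.0445 0.8
0.044 1.3
0.076 91.3
0.0757 91.0
[361 185  11  12  76] [365.64473684 189.93421053]
[325 170   8   7  41] [328.43902439 172.87804878]
(array([ 0.57487379, -0.3240019 ,  0.0725206 ]), [array([ 0.8, -0.4]), array([-0.1, -0. ]), array([-1.8, -0.5])])
```

Request:
play_rows(slide=[[2.4, 3, 0.5], [2.4, 3, 0.5], [2.4, 3, 0.5], [2.4, 3, 0.5], [2.4, 3, 0.6], [2.4, 3, 0.6], [0, 0, 0], [0, 0, 0]], yaw=[0, 0, 0, 0, 0, 0, 0, 0], grip=[-1, -1, -1, -1, -1, -1, -1, -1])

```text
time: 2.2
tool_pos: [0.4672, -0.4424, 0.1207]
tool_rot: [0.501, -0.5, 0.501, -0.499]
contact_force: [0.7, -0.5, 0.7]
gripper_width: 1.003
```

Run:
```python
from h import *
f=grab('wrist','w2')
cv2.imwrite('pics/w2b.png',cv2.resize(f['image'],(800,500))[:,:,::-1]);print(readout.state()['tool_pos'],readout.state()['joint_pos'])
```

```text
[ 0.46780529 -0.44297017  0.1226573 ] [-8.73704366e-01  1.94700662e-01  1.66444472e+00  3.47018389e-04
  1.28261609e+00 -8.75231016e-01]
```

View pics/w2b.png

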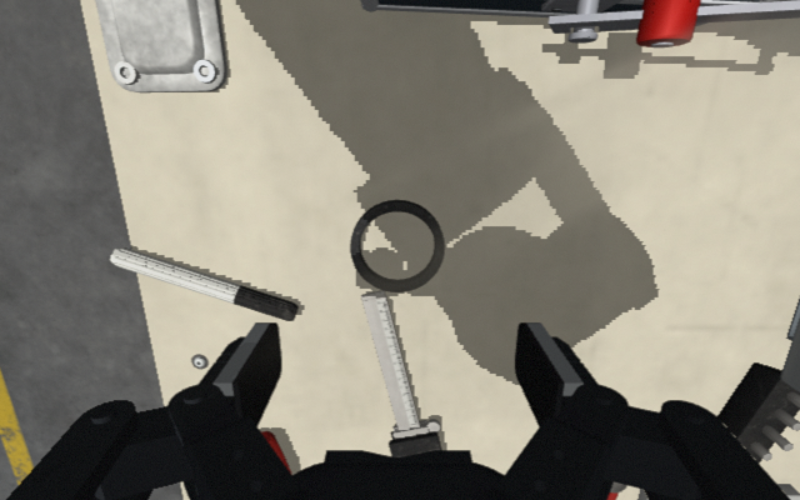

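Run:
```python
from h import *
a=load('w1');f=load('w2');g=f['image'].astype(int).sum(2)/3
m=(g<60);m[:150]=0;m[245:]=0;m[:,:270]=0;m[:,370:]=0
_,k,st,c=blob(m,(318,196));print(st,c)
P=ground(f,k,0.008);print(cv2.minEnclosingCircle(P.astype(np.float32)),cv2.fitEllipse((P*1e3).astype(np.float32)))
P=ground(f,k,0.004);print(cv2.fitEllipse((P*1e3).astype(np.float32)))
print('ring',tri([a,f],[(340.8,253.0),c]))
for p,q in [((231,186.4),(126/1.25,72/1.25)),((263.6,185.6),(204/1.25,71/1.25))]: print('boss',tri([a,f],[p,q]))
print(onz(f,(375/1.25,296/1.25),.008),onz(f,(297/1.25,318/1.25),.006))
M=np.array(cams.grab_frame('wrist')['mount']) if 0 else None
```

```text
[ 281  160   74   74 1700] [318.13647059 197.06764706]
((0.46605780720710754, -0.44188666343688965), 0.030483968555927277) ((466.4554443359375, -441.9265441894531), (57.55165100097656, 60.319801330566406), 175.1824493408203)
((466.4454040527344, -443.1826171875), (58.49391555786133, 61.30738830566406), 175.1824188232422)
ring (array([ 0.46687851, -0.44030285,  0.01154527]), [array([-0.,  0.]), array([ 0.1, -0. ])])
boss (array([ 0.31673725, -0.34029767,  0.00993382]), [array([ 0.2, -0.2]), array([-0.3,  0.3])])
boss (array([ 0.36058422, -0.33955039,  0.01045778]), [array([-0.2,  0.1]), array([ 0.3, -0.2])])
[ 0.45192813 -0.47559996  0.008     ] [ 0.39893172 -0.49268347  0.006     ]
```

Request:
play_rows(slide=[[-0.1, 3, 0], [0, 3, 0], [0, 2.6, 0], [0, 1.6, 0], [0, 1, 0], [0, 0, 0]], yaw=[0, 0, 0, 0, 0, 0], grip=[-1, -1, -1, -1, -1, -1])

```text
time: 2.85
tool_pos: [0.4671, -0.4424, 0.0102]
tool_rot: [0.5, -0.5, 0.5, -0.5]
contact_force: [-0.9, 0.3, -0.7]
gripper_width: 0.998
```

Request:
play_rows(slide=[[0, 0, 0], [0, 0, 0], [0, 0, 0], [0, 0, 0], [0, 0, 0], [0, 0, 0]], yaw=[0, 0, 0, 0, 0, 0], grip=[1, 1, 1, 1, 1, 1])

```text
time: 3.45
tool_pos: [0.4683, -0.4445, 0.0132]
tool_rot: [-0.5, 0.5, -0.499, 0.501]
contact_force: [-1.2, 1.0, 5.3]
gripper_width: 0.65
```

Run:
```python
from h import *
s=readout.state();print(s['tool_pos'],s['gripper_width'],s['contact_force'])
f=grab('wrist','w3')
cv2.imwrite('pics/w3b.png',cv2.resize(f['image'],(800,500))[:,:,::-1])
```

```text
[ 0.46826738 -0.44447349  0.0131936 ] 0.6504610074089456 [-1.21281019  0.98808885  5.27446185]
```

View pics/w3b.png

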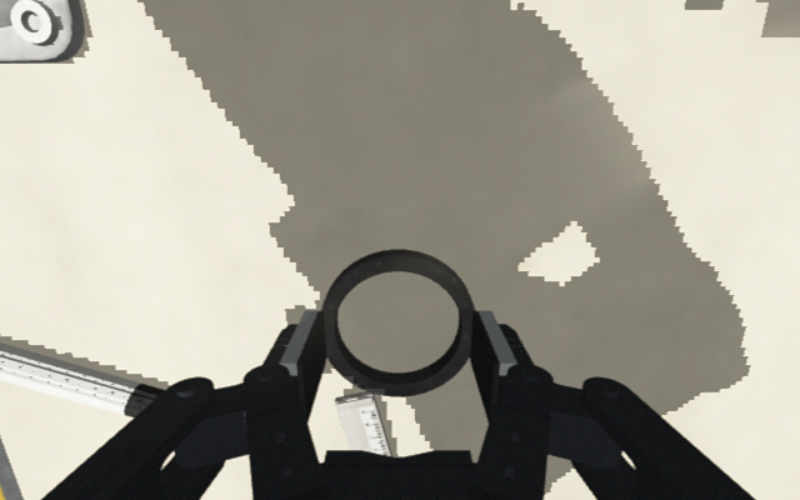

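Run:
```python
from h import *
f=load('w3');s=readout.state()
print(s['tool_pos'],s['contact_force'],s['gripper_width'])
T=s['tool_pos']
for dx in (-.0275,.0275):
  for dy in (-.011,0,.011):
    for z in (0,.008): print(dx,dy,z,(proj(f,[T[0]+dx,T[1]+dy,z])*1.25).round())
for z in (.004,.008,.012):
  print(z,[onz(f,(u/1.25,v/1.25),z)[:2].round(4) for u,v in [(322,310),(474,310),(398,249),(398,396)]])
```

```text
[ 0.46826488 -0.44445966  0.01315934] [0.1014223  1.23900354 5.32510004] 0.6461801740049814
-0.0275 -0.011 0 [331. 347.]
-0.0275 -0.011 0.008 [327. 359.]
-0.0275 0 0 [329. 323.]
-0.0275 0 0.008 [326. 333.]
-0.0275 0.011 0 [328. 298.]
-0.0275 0.011 0.008 [324. 307.]
0.0275 -0.011 0 [466. 347.]
0.0275 -0.011 0.008 [469. 358.]
0.0275 0 0 [467. 323.]
0.0275 0 0.008 [471. 333.]
0.0275 0.011 0 [469. 298.]
0.0275 0.011 0.008 [473. 307.]
0.004 [array([ 0.4391, -0.4366]), array([ 0.4972, -0.4368]), array([ 0.4682, -0.4122]), array([ 0.4681, -0.4759])]
0.008 [array([ 0.4399, -0.4346]), array([ 0.4964, -0.4348]), array([ 0.4681, -0.4109]), array([ 0.4681, -0.4728])]
0.012 [array([ 0.4407, -0.4326]), array([ 0.4955, -0.4328]), array([ 0.4681, -0.4096]), array([ 0.4681, -0.4697])]
```

Request:
play_rows(slide=[[0, -1, 0], [0, -2.5, 0], [0, -3.5, 0], [0, 0, 0], [0, 0, 0]], yaw=[0, 0, 0, 0, 0], grip=[1, 1, 1, 1, 1])

```text
time: 4.0
tool_pos: [0.4677, -0.4439, 0.0826]
tool_rot: [-0.5, 0.5, -0.499, 0.501]
contact_force: [0.8, -0.1, -0.6]
gripper_width: 0.647
```

Run:
```python
from h import *
s=readout.state();print(s['tool_pos'],s['gripper_width'],s['contact_force'])
f=grab('wrist','w4');g=grab('scene','s4')
p=proj(g,s['tool_pos']).astype(int);print(p)
A=cv2.resize(f['image'][180:340,200:440],(800,533));cv2.imwrite('pics/w4b.png',A[:,:,::-1])
x,y=p;B=g['image'][y-50:y+40,x-60:x+60];cv2.imwrite('pics/s4b.png',cv2.resize(B,(800,600),interpolation=cv2.INTER_CUBIC)[:,:,::-1])
```

```text
[ 0.46773392 -0.44392568  0.08257125] 0.6468096657386694 [ 0.77715746 -0.05572633 -0.6146142 ]
[368 236]
```

View pics/w4b.png

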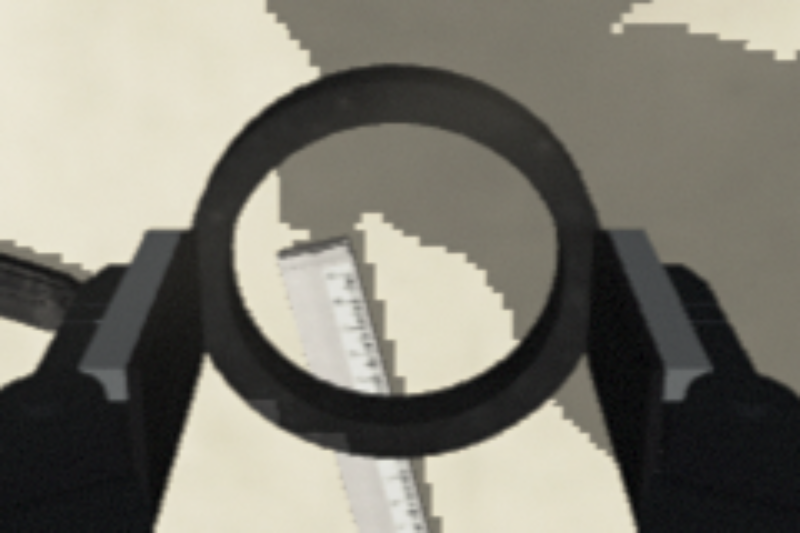

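View pics/s4b.png

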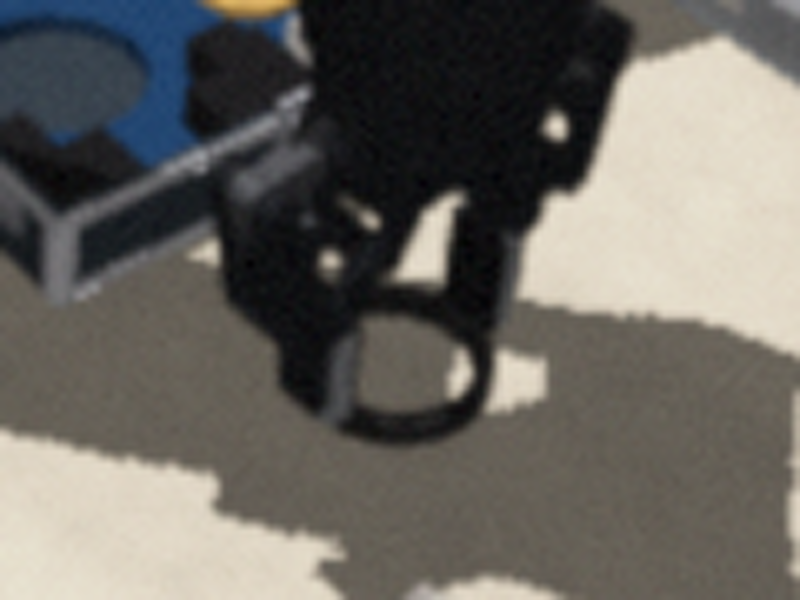

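Request:
play_rows(slide=[[-1, -2.5, 0.4], [-3, -2, 0.7], [-3.4, -0.5, 0.7], [-3.4, 0, 0.7], [-3.4, 0, 0.7], [-3.4, 0, 0.7], [-3.4, 0, 0.6], [-1.4, 0, 0.3], [0, 2, 0], [0, 2, 0], [0, 0, 0], [0, 0, 0]], yaw=[0, 0, 0, 0, 0, 0, 0, 0, 0, 0, 0, 0], grip=[1, 1, 1, 1, 1, 1, 1, 1, 1, 1, 1, 1])

```text
time: 5.3
tool_pos: [0.5143, -0.2191, 0.0894]
tool_rot: [0.5, -0.5, 0.501, -0.499]
contact_force: [0.1, -0.5, 0.5]
gripper_width: 0.647
```

Run:
```python
from h import *
s=readout.state();print(s['tool_pos'],s['gripper_width'],s['contact_force'])
f=grab('wrist','w5');print(readout.state()['tool_pos'])
cv2.imwrite('pics/w5b.png',cv2.resize(f['image'],(800,500))[:,:,::-1])
```

```text
[ 0.5143083  -0.21907336  0.08942199] 0.6474957865897246 [ 0.08499242 -0.4903018   0.48561222]
[ 0.51499916 -0.21949792  0.09049614]
```

View pics/w5b.png

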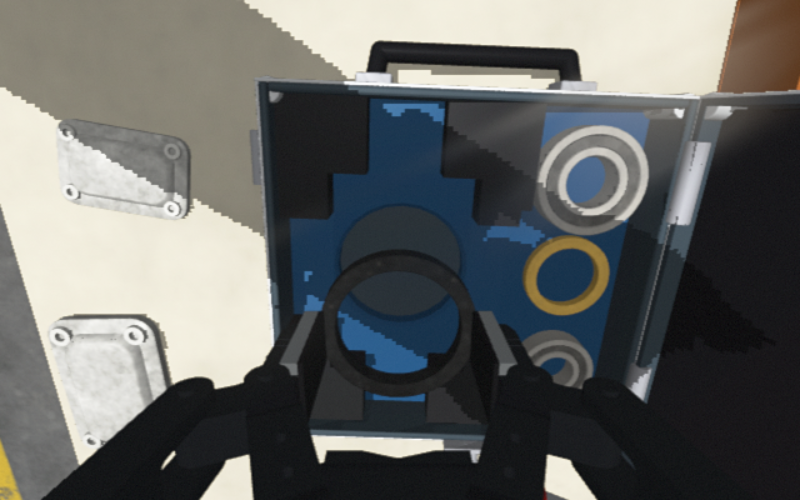

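Run:
```python
from h import *
f=load('w5')
s=lambda p:(p[0]/1.25,p[1]/1.25)
L,R,T,B=[onz(f,s(p),.014) for p in [(340,260),(461,260),(400,204),(400,318)]]
print('well',(L+R)/2,R-L,T,B)
for z in (.084,.088):
  L,R,T,B=[onz(f,s(p),z) for p in [(324,318),(473,318),(398,250),(398,396)]];print('ring',(L+R)/2,R-L,(T+B)/2,T-B)
for n,p in [('FL',(330,218)),('FLu',(369,173)),('BL',(475,218)),('BLu',(443,173))]: print(n,onz(f,s(p),.032))
w1=load('w1')
print('foam z',tri([w1,f],[(320+122/3,192/3),s((330,218))]),tri([w1,f],[(320+295/3,198/3),s((475,218))]))
print('well z',tri([w1,f],[proj(w1,[.5151,-.2182,.014]),s((400.5,261))]))
```

```text
well [ 0.51545514 -0.21430986  0.014     ] [ 6.54083136e-02 -9.32334914e-05  0.00000000e+00] [ 0.51519131 -0.18360133  0.014     ] [ 0.51518853 -0.2491335   0.014     ]
ring [ 0.51431151 -0.21274107  0.084     ] [ 5.58619768e-02 -7.02646678e-05  0.00000000e+00] [ 0.51412361 -0.21670974  0.084     ] [9.48757157e-05 6.15358366e-02 0.00000000e+00]
ring [ 0.51431046 -0.21066157  0.088     ] [ 5.42292325e-02 -6.82109589e-05  0.00000000e+00] [ 0.51412805 -0.21451424  0.088     ] [ 9.21026705e-05  5.97372556e-02 -2.77555756e-17]
FL [ 0.48167387 -0.18667723  0.032     ]
FLu [ 0.50080075 -0.16540559  0.032     ]
BL [ 0.55092409 -0.1867837   0.032     ]
BLu [ 0.53496006 -0.16546194  0.032     ]
foam z (array([ 0.48268622, -0.18801351,  0.03102554]), [array([-1., -1.]), array([2.1, 1.8])]) (array([ 0.5539945 , -0.19031222,  0.01766801]), [array([-0.2, -0.1]), array([0.4, 0.1])])
well z (array([ 0.51601893, -0.21785526,  0.00644922]), [array([-0.4, -0.2]), array([0.7, 0.4])])
```

Request:
play_rows(slide=[[0, 2.5, 0.05], [0, 2.2, 0], [0, 1, 0], [0, 0.5, 0], [0, 0, 0]], yaw=[0, 0, 0, 0, 0], grip=[1, 1, 1, 1, 1])

```text
time: 5.85
tool_pos: [0.5157, -0.2193, 0.0286]
tool_rot: [-0.5, 0.5, -0.5, 0.5]
contact_force: [0.9, 0.1, -0.3]
gripper_width: 0.645
```

Request:
play_rows(slide=[[0, 0.3, 0], [0, 0.2, 0], [0, 0, 0]], yaw=[0, 0, 0], grip=[1, 1, 1])

```text
time: 6.15
tool_pos: [0.5157, -0.2191, 0.0236]
tool_rot: [-0.5, 0.5, -0.5, 0.5]
contact_force: [1.0, -0.6, 0.2]
gripper_width: 0.647
```

Run:
```python
from h import *
s=readout.state();print(s['tool_pos'],s['gripper_width'],s['contact_force'])
f=grab('wrist','w6');print(readout.state()['contact_force'])
cv2.imwrite('pics/w6b.png',cv2.resize(f['image'],(800,500))[:,:,::-1])
```

```text
[ 0.51569194 -0.21912362  0.02364384] 0.6467699939044392 [ 0.9931417 -0.6205628  0.1820597]
[-0.66764305  0.006378    0.36794382]
```

View pics/w6b.png

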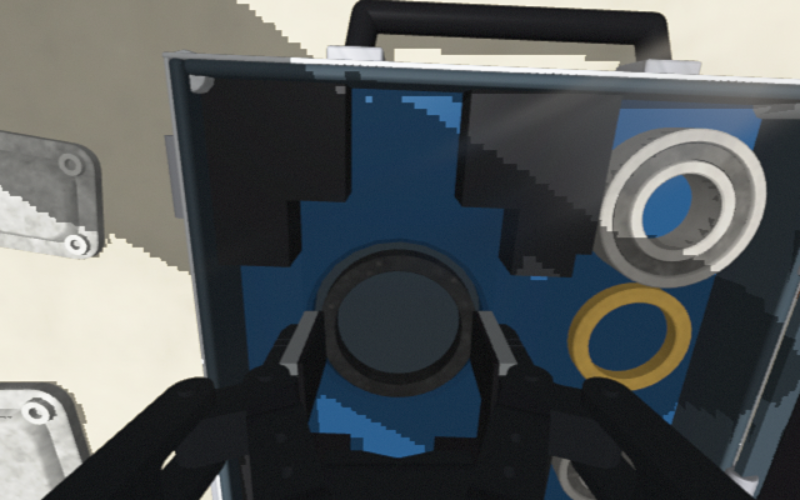

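Request:
play_rows(slide=[[0, 0.2, 0], [0, 0.1, 0], [0, 0, 0]], yaw=[0, 0, 0], grip=[1, 1, 1])

```text
time: 6.5
tool_pos: [0.5158, -0.2192, 0.021]
tool_rot: [-0.5, 0.5, -0.5, 0.5]
contact_force: [-1.7, 0.9, 4.9]
gripper_width: 0.646
```

Request:
play_rows(slide=[[0, 0.2, 0], [0, 0.1, 0], [0, 0, 0]], yaw=[0, 0, 0], grip=[1, 1, 1])

```text
time: 6.8
tool_pos: [0.5162, -0.2193, 0.0206]
tool_rot: [-0.5, 0.5, -0.5, 0.5]
contact_force: [-10.3, 4.0, 20.3]
gripper_width: 0.65
```

Request:
play_rows(slide=[[0, -0.4, 0], [0, 0, 0], [0, 0, 0], [0, 0, 0], [0, 0, 0], [0, 0, 0]], yaw=[0, 0, 0, 0, 0, 0], grip=[1, 1, -0.6, -0.6, -0.6, -0.6])

```text
time: 7.4
tool_pos: [0.5152, -0.2189, 0.0209]
tool_rot: [0.5, -0.5, 0.5, -0.5]
contact_force: [0.3, -0.8, 0.2]
gripper_width: 0.798
```

Request:
play_rows(slide=[[0, -1, 0], [0, -3, 0], [0, -4, 0], [0, 0, 0]], yaw=[0, 0, 0, 0], grip=[-0.6, -0.6, -0.6, -0.6])

```text
time: 7.8
tool_pos: [0.5195, -0.2213, 0.1088]
tool_rot: [-0.501, 0.499, -0.496, 0.504]
contact_force: [1.0, -0.0, 0.3]
gripper_width: 0.799
```

Run:
```python
from h import *
s=readout.state();print(s['tool_pos'],s['gripper_width'],s['contact_force'])
f=grab('wrist','w7');g=grab('scene','s7');print(readout.state()['contact_force'])
cv2.imwrite('pics/w7b.png',cv2.resize(f['image'],(800,500))[:,:,::-1])
cv2.imwrite('pics/s7b.png',cv2.resize(g['image'][150:240,260:380],(800,600),interpolation=cv2.INTER_CUBIC)[:,:,::-1])
```

```text
[ 0.51948483 -0.2212942   0.10880691] 0.7991112295017404 [ 1.02596954 -0.04097779  0.29850529]
[ 0.4586879  -1.19929814 -1.13409355]
```

View pics/w7b.png

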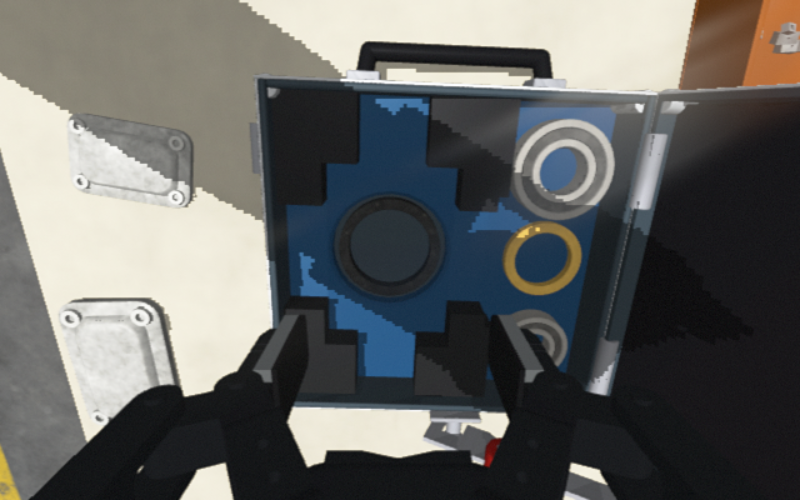

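View pics/s7b.png

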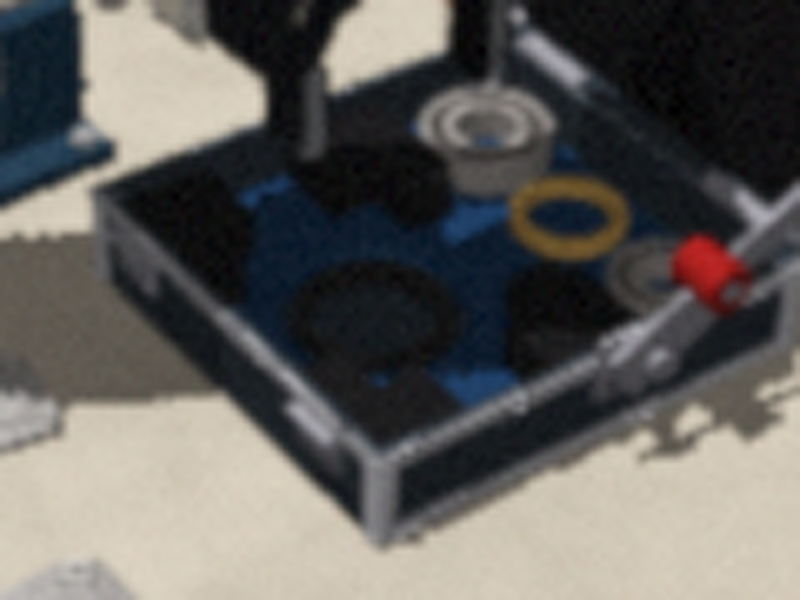

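Seal is concentric in the well. Moving to the cover.

Request:
play_rows(slide=[[1.6, 0, -3.5], [1.6, 0, -3.5], [1.6, 0, -3.5], [1.6, 0, -3.5], [1.8, 0, -3.7], [0, 2, 0], [0, 2, 0], [0, 0, 0], [0, 0, 0], [0, 0, 0]], yaw=[0, 0, 0, 0, 0, 0, -1.1, 0, 0, 0], grip=[-1, -1, -1, -1, -1, -1, -1, -1, -1, -1])

```text
time: 8.9
tool_pos: [0.3389, -0.3012, 0.0619]
tool_rot: [-0.505, 0.505, -0.495, 0.495]
contact_force: [0.5, 0.2, 0.2]
gripper_width: 0.997
```

Run:
```python
from h import *
f=grab('wrist','w8');s=readout.state();print(s['tool_pos'],q2R(s['tool_rot']).round(3))
cv2.imwrite('pics/w8b.png',cv2.resize(f['image'],(800,500))[:,:,::-1])
```

```text
[ 0.33912818 -0.30135388  0.06221652] [[ 0.02   0.001  1.   ]
 [-1.    -0.001  0.02 ]
 [ 0.001 -1.     0.001]]
```

View pics/w8b.png

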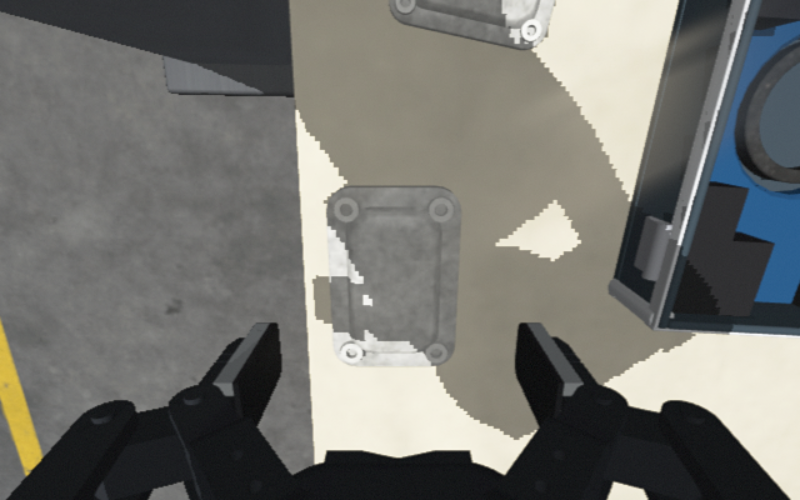

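Run:
```python
from h import *
f=load('w8')
b=np.array([onz(f,(a/1.25,q/1.25),.012) for a,q in [(346,209),(440,209),(351,352),(437,352)]]);print(b.round(4),b.mean(0))
for i,j in [(0,1),(2,3),(2,0),(3,1)]:
    d=b[j]-b[i];print(np.linalg.norm(d).round(4),np.degrees(np.arctan2(d[1],d[0])).round(1))
w1=load('w1')
for p,q in zip([(123,95),(297,92),(155,382),(318,378)],[(346,209),(440,209),(351,352),(437,352)]): print(tri([w1,f],[(200+p[0]/5,110+p[1]/5),(q[0]/1.25,q[1]/1.25)])[0].round(4))
```

```text
[[ 0.3145 -0.2633  0.012 ]
 [ 0.3573 -0.2626  0.012 ]
 [ 0.3155 -0.3378  0.012 ]
 [ 0.3595 -0.337   0.012 ]] [ 0.33666314 -0.30018296  0.012     ]
0.0428 1.0
0.044 1.0
0.0745 90.8
0.0745 91.7
[ 0.3138 -0.2645  0.0067]
[ 0.3583 -0.2642  0.0035]
[ 0.3149 -0.342   0.0051]
[ 0.3601 -0.3405  0.0066]
```

Request:
play_rows(slide=[[0, 2, 0], [0, 2, 0], [0, 1.2, 0], [0, 0, 0], [0, 0, 0], [0, 0, 0], [0, 0, 0], [0, 0, 0], [0, 0, 0]], yaw=[0, 0, 0, 0, 0, 0, 0, 0, 0], grip=[-1, -1, -1, -1, 1, 1, 1, 1, 1])

```text
time: 9.85
tool_pos: [0.3395, -0.3022, 0.0115]
tool_rot: [-0.505, 0.505, -0.494, 0.496]
contact_force: [-1.4, 1.6, 5.2]
gripper_width: 0.687
```

Request:
play_rows(slide=[[0, -1, 0], [0, -2.5, 0], [0, -3.5, 0], [0, -3, 0], [0, 0, 0], [0, 0, 0]], yaw=[0, 0, 0, 0, 0, 0], grip=[1, 1, 1, 1, 1, 1])

```text
time: 10.45
tool_pos: [0.339, -0.3016, 0.1108]
tool_rot: [-0.505, 0.505, -0.494, 0.496]
contact_force: [-0.3, 0.8, -2.1]
gripper_width: 0.692
```

Run:
```python
from h import *
f=grab('wrist','w9');s=readout.state();print(s['tool_pos'],s['contact_force'])
cv2.imwrite('pics/w9b.png',cv2.resize(f['image'],(800,500))[:,:,::-1])
```

```text
[ 0.33829437 -0.3007574   0.10926278] [ 0.15431332  0.51117047 -0.86788806]
```

View pics/w9b.png

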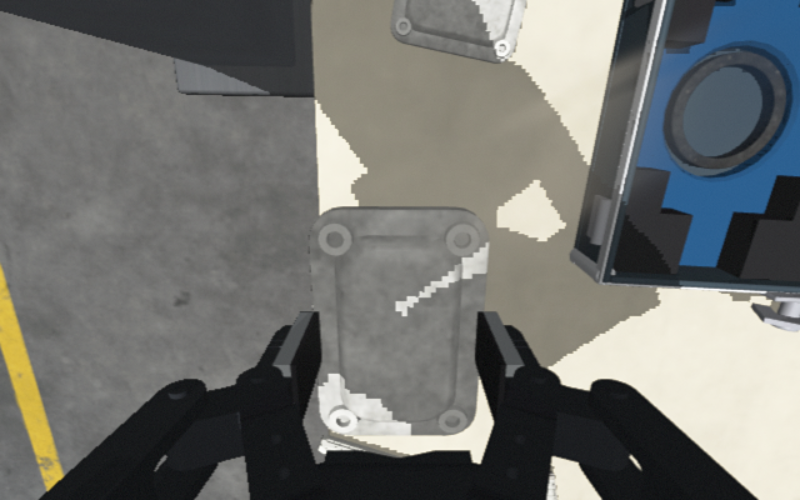

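Run:
```python
from h import *
f=load('w9');s=readout.state();T=s['tool_pos']
for z in (T[2]+.001,T[2]+.003):
  b=np.array([onz(f,(a/1.25,q/1.25),z) for a,q in [(335,240),(462,239),(343,421),(453,420)]]);c=b.mean(0);print((c-T).round(4),[np.linalg.norm(b[i]-b[j]).round(4) for i,j in [(0,1),(2,3),(0,2),(1,3)]])
w=load('w7') # ring centre check
```

```text
[0.0005 0.0004 0.001 ] [np.float64(0.043), np.float64(0.0435), np.float64(0.0747), np.float64(0.0747)]
[0.0005 0.0015 0.003 ] [np.float64(0.0424), np.float64(0.0429), np.float64(0.0736), np.float64(0.0736)]
```

Request:
play_rows(slide=[[0, 0, 0], [-1.77, 0, 3.48], [-1.77, 0, 3.48], [-1.77, 0, 3.48], [-1.77, 0, 3.48], [-1.77, 0, 3.46], [0, 1.5, 0], [0, 2, 0], [0, 0, 0], [0, 0, 0], [0, 0, 0]], yaw=[3.2, 0, 0, 0, 0, 0, 0, 0, 0, 0, 0], grip=[1, 1, 1, 1, 1, 1, 1, 1, 1, 1, 1])

```text
time: 11.6
tool_pos: [0.5151, -0.2194, 0.0746]
tool_rot: [-0.491, 0.491, -0.509, 0.509]
contact_force: [0.8, -0.9, -0.9]
gripper_width: 0.687
```

Run:
```python
from h import *
f=grab('wrist','w10');s=readout.state();print(s['tool_pos'],s['contact_force'],q2R(s['tool_rot']).round(3))
cv2.imwrite('pics/w10b.png',cv2.resize(f['image'],(800,500))[:,:,::-1])
```

```text
[ 0.51547272 -0.21951529  0.07507627] [-0.10455226  0.13846457 -1.05829365] [[-0.037  0.001  0.999]
 [-0.999 -0.001 -0.037]
 [ 0.001 -1.     0.001]]
```

View pics/w10b.png

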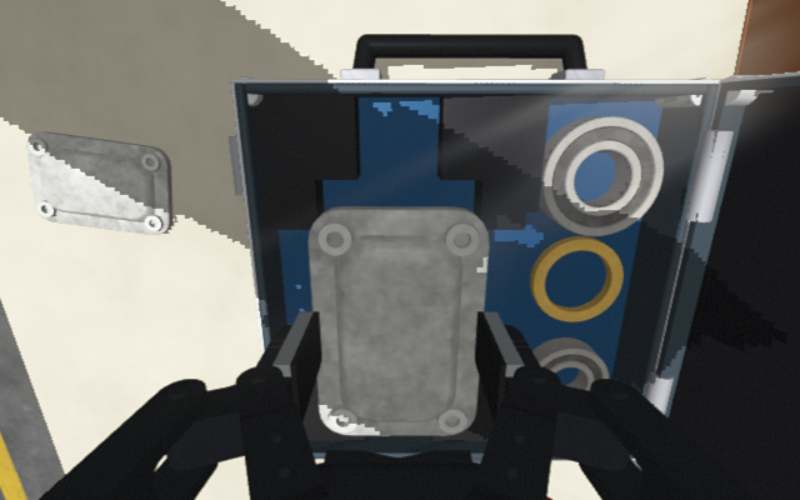

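Run:
```python
from h import *
f=load('w10');s=readout.state();T=s['tool_pos']
R=q2R(s['tool_rot'])
for n,p,z in [('FL',(359,180),.032),('BL',(441,180),.032),('FL2',(321,230),.032),('BL2',(475,230),.032),('rimFL',(236,82),.041),('rimBL',(716,80),.041)]:
    X=onz(f,(p[0]/1.25,p[1]/1.25),z); print(n,X.round(4),(R.T@(X-T)).round(4))
for p in [(398,208),(398,436)]:
  for z in (.078,.066): print(p,z,(R.T@(onz(f,(p[0]/1.25,p[1]/1.25),z)-T)).round(4))
```

```text
FL [ 0.5004 -0.1662  0.032 ] [-0.0527  0.043  -0.0171]
BL [ 0.5354 -0.1676  0.032 ] [-0.0526  0.0431  0.0179]
FL2 [ 0.482  -0.1877  0.032 ] [-0.0306  0.043  -0.0347]
BL2 [ 0.5504 -0.1903  0.032 ] [-0.0305  0.0431  0.0337]
rimFL [ 0.4574 -0.1264  0.041 ] [-0.0909  0.034  -0.0616]
rimBL [ 0.6384 -0.1327  0.041 ] [-0.0914  0.0341  0.1196]
(398, 208) 0.078 [-0.0503 -0.003  -0.0005]
(398, 208) 0.066 [-0.0478  0.009  -0.0005]
(398, 436) 0.078 [ 0.0399 -0.0029 -0.0006]
(398, 436) 0.066 [ 0.051   0.0091 -0.0006]
```

Request:
play_rows(slide=[[0, 2, 0], [0, 1.5, 0], [0, 1, 0], [0, 0.3, 0], [0, 0, 0]], yaw=[0, 0, 0, 0, 0], grip=[1, 1, 1, 1, 1])

```text
time: 12.15
tool_pos: [0.5154, -0.219, 0.0263]
tool_rot: [0.491, -0.491, 0.509, -0.509]
contact_force: [-0.8, 0.2, -0.1]
gripper_width: 0.686
```

Request:
play_rows(slide=[[0, 0.2, 0], [0, 0.1, 0], [0, 0, 0]], yaw=[0, 0, 0], grip=[1, 1, 1])

```text
time: 12.45
tool_pos: [0.516, -0.2193, 0.0256]
tool_rot: [-0.491, 0.491, -0.509, 0.509]
contact_force: [-4.6, 2.4, 10.4]
gripper_width: 0.687
```

Request:
play_rows(slide=[[0, -0.2, 0], [0, 0, 0], [0, 0, 0], [0, 0, 0], [0, -0.5, 0], [0, -2.5, 0], [0, -3, 0], [0, -2.5, 0], [0, 0, 0], [0, 0, 0], [0, 0, 0]], yaw=[0, 0, 0, 0, 0, 0, 0, 0, 0, 0, 0], grip=[1, -0.56, -0.56, -0.56, -0.56, -0.56, -0.56, -0.56, -0.56, -0.56, -0.56])

```text
time: 13.55
tool_pos: [0.5145, -0.2184, 0.1087]
tool_rot: [0.491, -0.491, 0.51, -0.508]
contact_force: [-0.2, 0.1, -0.7]
gripper_width: 0.78
```

Run:
```python
from h import *
f=grab('wrist','w11');g=grab('scene','s11');s=readout.state();print(s['tool_pos'],s['contact_force'])
cv2.imwrite('pics/w11b.png',cv2.resize(f['image'],(800,500))[:,:,::-1])
cv2.imwrite('pics/s11b.png',cv2.resize(g['image'][150:240,260:380],(800,600),interpolation=cv2.INTER_CUBIC)[:,:,::-1])
```

```text
[ 0.51436371 -0.21832124  0.10842453] [-0.36044764 -1.12617739  0.77417289]
```

View pics/w11b.png

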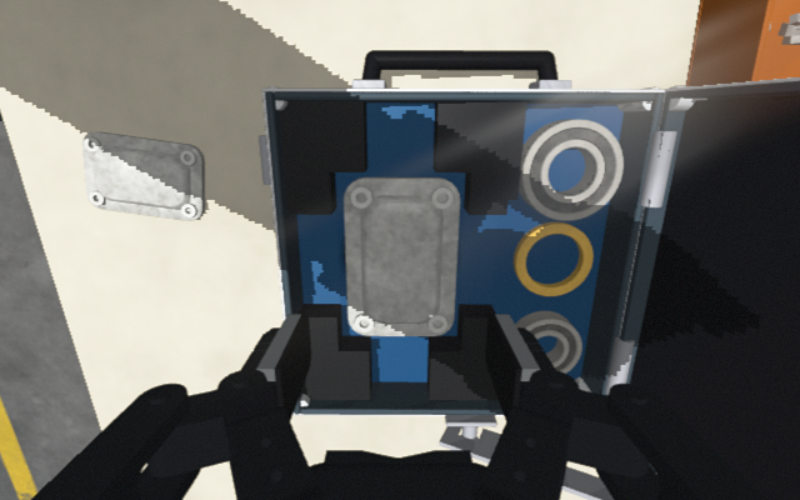

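View pics/s11b.png

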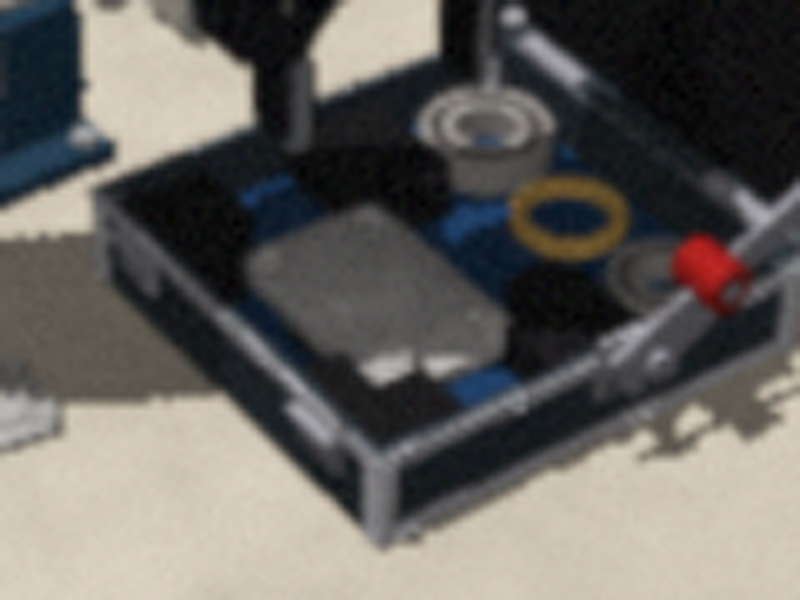

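Cover bedded flat between the foam corners. Now turn 90° for the stay grip and move over it.

Request:
play_rows(slide=[[0, -1, 0], [0, -1, 0], [0, 0, 0], [0, 0, 0], [0, 0, 0], [0, 0, 0], [0, 0, 0], [0, 0, 0], [0, 0, 0], [0, 0, 0], [0, 0, 0], [0, 0, 0]], yaw=[-8.5, -8.5, -8.5, -8.5, -8.5, -8.5, -8.5, -8.5, -8.5, -8.5, -5, 0], grip=[0, 0, 0, 0, 0, 0, 0, 0, 0, 0, 0, 0])

```text
time: 14.85
tool_pos: [0.5148, -0.2186, 0.129]
tool_rot: [0.707, -0.707, 0.014, -0.012]
contact_force: [0.4, 0.0, 0.1]
gripper_width: 0.5
```

Request:
play_rows(slide=[[2, 0, -3], [2, 0, -3], [1.5, 0, -2.3], [1, 0, -2], [0, 0, 0], [0, 0, 0]], yaw=[0, 0, 0, 0, 0, 0], grip=[0, 0, 0, 0, 0, 0])

```text
time: 15.45
tool_pos: [0.5761, -0.3239, 0.1292]
tool_rot: [0.707, -0.706, 0.014, -0.013]
contact_force: [-0.8, 0.5, -0.2]
gripper_width: 0.501
```

Run:
```python
from h import *
f=grab('wrist','w12');s=readout.state();print(s['tool_pos'],s['contact_force'],s['joint_pos'],q2R(s['tool_rot']).round(3))
g=grab('scene','s12');d=grab('side','d12')
cv2.imwrite('pics/w12b.png',cv2.resize(f['image'],(800,500))[:,:,::-1])
cv2.imwrite('pics/s12b.png',cv2.resize(g['image'][120:240,260:420],(800,600),interpolation=cv2.INTER_CUBIC)[:,:,::-1])
```

```text
[ 0.57595808 -0.3233624   0.12936502] [ 0.45826989 -0.62867332 -0.00364717] [-6.24277173e-01  2.24718959e-01  1.61768233e+00  3.17334822e-04
  1.30124155e+00 -2.15762792e+00] [[ 0.999 -0.001  0.038]
 [-0.038  0.001  0.999]
 [-0.002 -1.     0.001]]
```

View pics/w12b.png

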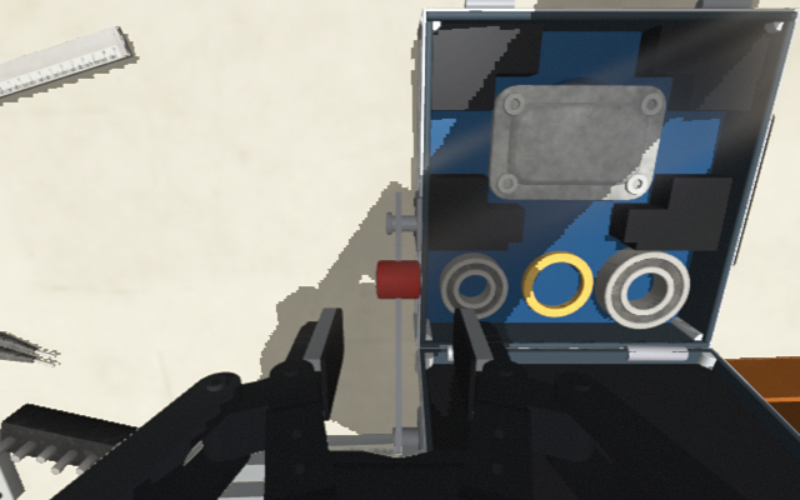

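View pics/s12b.png

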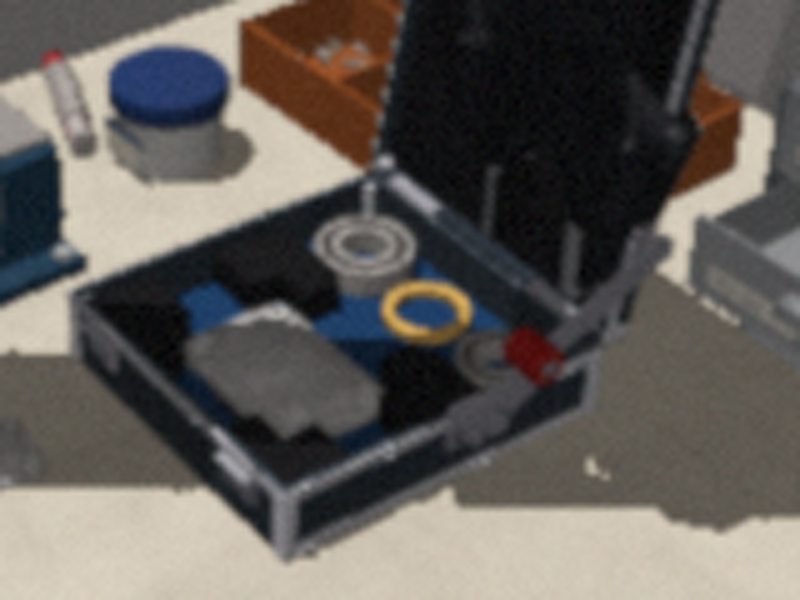

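Run:
```python
from h import *
fs=[];uv=[]
for n,p in [('w12',(318,224)),('w1',(441,187)),('s12',(366,190)),('scene0',(366,190)),('side0',(328,173))]:
    f=load(n);hsv=cv2.cvtColor(f['image'],cv2.COLOR_RGB2HSV);m=((hsv[:,:,0]<8)|(hsv[:,:,0]>172))&(hsv[:,:,1]>120)
    _,k,st,c=blob(m,p);print(n,st,c);fs.append(f);uv.append(c)
print(tri(fs,uv)); print(tri(fs[:2],uv[:2]))
for z in (.067,.07,.077):print(onz(fs[0],uv[0],z))
```

```text
w12 [ 302  209   34   30 1001] [318.4045954  223.42157842]
w1 [431 179  18  18 232] [440.71982759 187.95258621]
s12 [361 185  12  13  82] [365.90243902 190.2195122 ]
scene0 [361 185  12  12  84] [365.88095238 190.01190476]
side0 [325 170   8   7  44] [328.56818182 172.90909091]
(array([ 0.57424798, -0.32450186,  0.07238697]), [array([-0.6, -0.2]), array([-1.7, -1.1]), array([ 0.5, -0.4]), array([ 0.5, -0.2]), array([-0. ,  0.1])])
(array([ 0.5731621 , -0.32408862,  0.07796274]), [array([-0. ,  1.6]), array([-0.9, -0.1])])
[ 0.57659024 -0.32419969  0.067     ]
[ 0.57537395 -0.324157    0.07      ]
[ 0.57253594 -0.32405739  0.077     ]
```

Request:
play_rows(slide=[[0, 2.5, 0], [0, 2.5, 0], [0, 1.3, 0], [0, 0, 0], [0, 0, 0], [0, 0, 0], [0, 0, 0], [0, 0, 0], [0, 0, 0]], yaw=[0, 0, 0, 0, 0, 0, 0, 0, 0], grip=[0, 0, 0, 0, 1, 1, 1, 1, 1])

```text
time: 16.5
tool_pos: [0.5773, -0.3239, 0.0688]
tool_rot: [0.707, -0.707, 0.012, -0.013]
contact_force: [-1.3, 5.8, 4.9]
gripper_width: 0.239
```

Request:
play_rows(slide=[[-0.1, -0.4, 0], [-0.15, -0.5, 0], [-0.15, -0.5, 0], [-0.1, -0.4, 0], [0, 0, 0]], yaw=[0, 0, 0, 0, 0], grip=[1, 1, 1, 1, 1])

```text
time: 17.0
tool_pos: [0.5731, -0.3236, 0.0856]
tool_rot: [0.707, -0.707, 0.011, -0.014]
contact_force: [7.2, 3.3, -4.4]
gripper_width: 0.242
```

Run:
```python
from h import *
s=readout.state();print(s['tool_pos'],s['contact_force'])
g=grab('scene','s13');f=grab('wrist','w13')
cv2.imwrite('pics/w13b.png',cv2.resize(f['image'],(800,500))[:,:,::-1])
cv2.imwrite('pics/s13b.png',cv2.resize(g['image'][80:230,260:460],(800,600),interpolation=cv2.INTER_CUBIC)[:,:,::-1])
```

```text
[ 0.57310917 -0.32359847  0.08559669] [ 7.1547794   3.28710414 -4.38641029]
```

View pics/w13b.png

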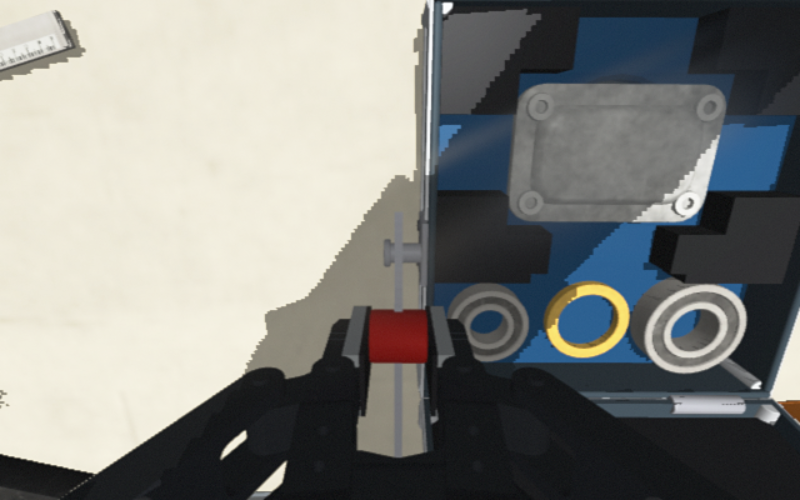

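View pics/s13b.png

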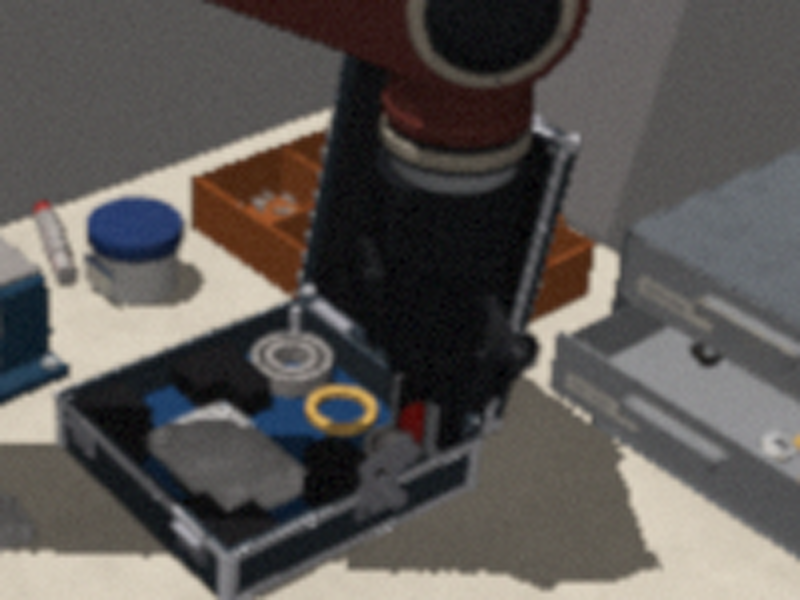

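The bar is lifted: its end is clear above the stud. The lid would swing into the gripper on a long draw, so I draw about 20 mm.

Request:
play_rows(slide=[[-0.3, 0, 0], [-0.4, 0, 0], [-0.4, 0, 0], [-0.4, 0, 0], [-0.3, 0, 0], [-0.2, 0, 0], [0, 0, 0], [0, 0, 0]], yaw=[0, 0, 0, 0, 0, 0, 0, 0], grip=[1, 1, 1, 1, 1, 1, 1, 1])

```text
time: 17.9
tool_pos: [0.554, -0.3229, 0.0867]
tool_rot: [0.707, -0.707, 0.011, -0.015]
contact_force: [6.7, 5.2, 0.1]
gripper_width: 0.242
```

Run:
```python
from h import *
s=readout.state();print(s['tool_pos'],s['contact_force'])
g=grab('scene','s14');f=grab('wrist','w14');d=grab('side','d14')
cv2.imwrite('pics/w14b.png',cv2.resize(f['image'],(800,500))[:,:,::-1])
cv2.imwrite('pics/s14b.png',cv2.resize(g['image'][80:230,260:460],(800,600),interpolation=cv2.INTER_CUBIC)[:,:,::-1])
```

```text
[ 0.55398547 -0.32289342  0.08672074] [6.72466624 5.19138013 0.124526  ]
```

View pics/w14b.png

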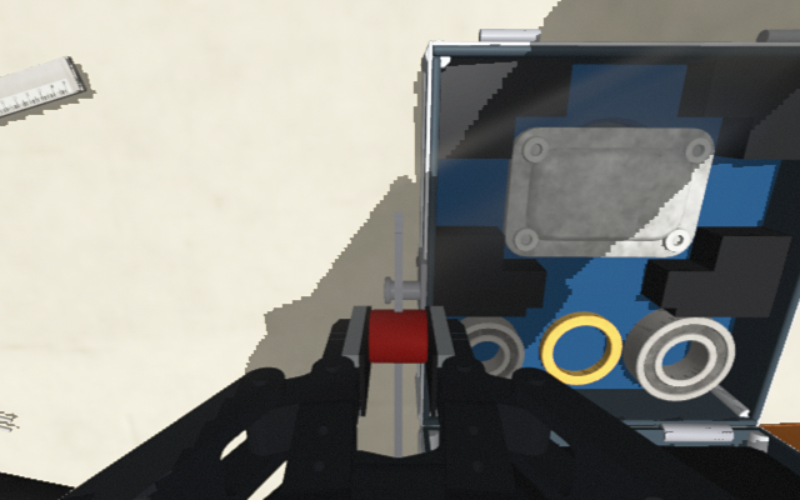

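View pics/s14b.png

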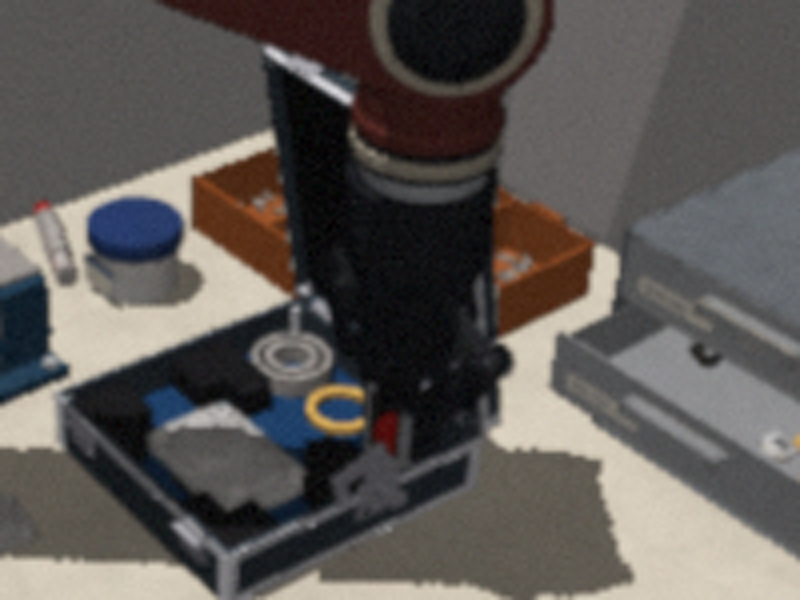

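Request:
play_rows(slide=[[0.05, 0.4, 0], [0.1, 0.4, 0], [0.1, 0.4, 0], [0.1, 0.3, 0], [0, 0, 0]], yaw=[0, 0, 0, 0, 0], grip=[1, 1, 1, 1, 1])

```text
time: 18.55
tool_pos: [0.5558, -0.3231, 0.0726]
tool_rot: [0.707, -0.707, 0.013, -0.013]
contact_force: [-4.1, 7.1, 9.6]
gripper_width: 0.237
```

Request:
play_rows(slide=[[0, 0, 0], [0, 0, 0], [0, 0, 0], [0, -1, 0], [-1, -2, 0], [-2, -2.5, 0], [-3, -3, 0], [-3, -3, 0], [0, -2, 0], [0, 0, 0], [0, 0, 0]], yaw=[0, 0, 0, 0, 0, 0, 0, 0, 0, 0, 0], grip=[0, 0, 0, 0, 0, 0, 0, 0, 0, 0, 0])

```text
time: 19.65
tool_pos: [0.4654, -0.3204, 0.2058]
tool_rot: [-0.707, 0.707, -0.013, 0.013]
contact_force: [0.1, 0.6, -1.7]
gripper_width: 0.502
```

Run:
```python
from h import *
s=readout.state();print(s['tool_pos'],s['contact_force'])
g=grab('scene','s15');f=grab('wrist','w15');d=grab('side','d15')
cv2.imwrite('pics/w15b.png',cv2.resize(f['image'],(800,500))[:,:,::-1])
cv2.imwrite('pics/s15b.png',cv2.resize(g['image'][80:230,260:460],(800,600),interpolation=cv2.INTER_CUBIC)[:,:,::-1])
```

```text
[ 0.46538068 -0.32043471  0.20575074] [ 0.09302342  0.5832356  -1.65442263]
```

View pics/w15b.png

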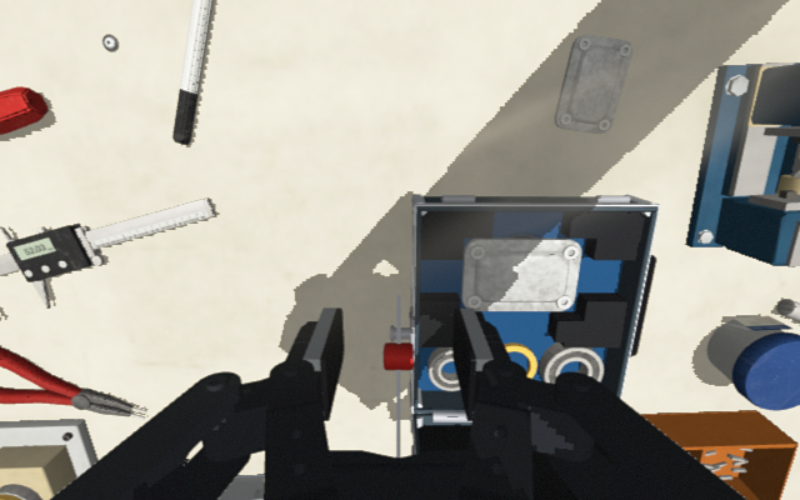

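View pics/s15b.png

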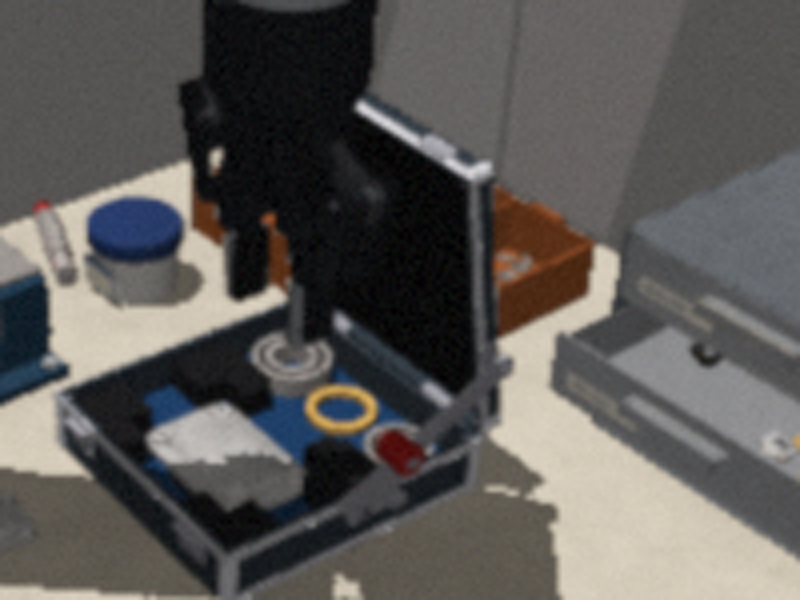

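View pics/d15.png

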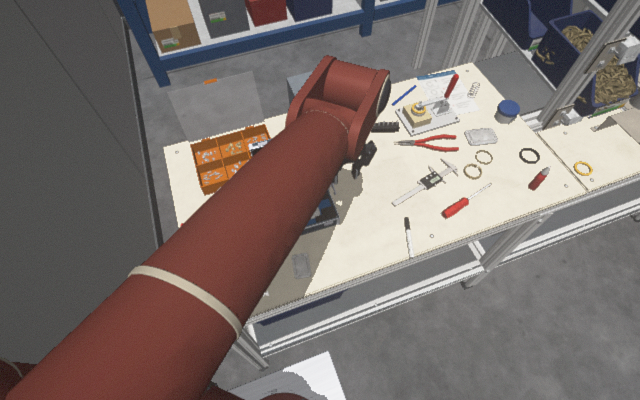

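Lid is at about 80°, and the notch is well past the stud, so the bar is unlocked. Next: go over and behind the lid with shut fingers.

Request:
play_rows(slide=[[0, -3.2, 0], [0, -3.2, 0], [0, -3.2, 0], [4, 0, 2], [4, 0, 2], [4, 0, 2], [4, 0, 2], [4, 0, 2.3], [0, 0, 0], [0, 0, 0], [0, 0, 0]], yaw=[0, 0, 0, 0, 0, 0, 0, 0, 0, 0, 0], grip=[1, 1, 1, 1, 1, 1, 1, 1, 1, 1, 1])

```text
time: 20.9
tool_pos: [0.6683, -0.2248, 0.3]
tool_rot: [0.707, -0.707, 0.014, -0.012]
contact_force: [0.2, 1.7, 0.8]
gripper_width: -0.0
```

Run:
```python
from h import *
s=readout.state();print(s['tool_pos'],s['contact_force'],s['joint_pos'])
g=grab('scene','s16');f=grab('wrist','w16')
cv2.imwrite('pics/w16b.png',cv2.resize(f['image'],(800,500))[:,:,::-1])
cv2.imwrite('pics/s16b.png',cv2.resize(g['image'][20:230,230:460],(800,600),interpolation=cv2.INTER_CUBIC)[:,:,::-1])
```

```text
[ 0.66826455 -0.22477837  0.30004092] [0.20688894 1.66137366 0.75930721] [-4.29767869e-01  2.13574169e-01  1.34161785e+00 -3.67351510e-04
  1.58843394e+00 -1.96362061e+00]
```

View pics/w16b.png

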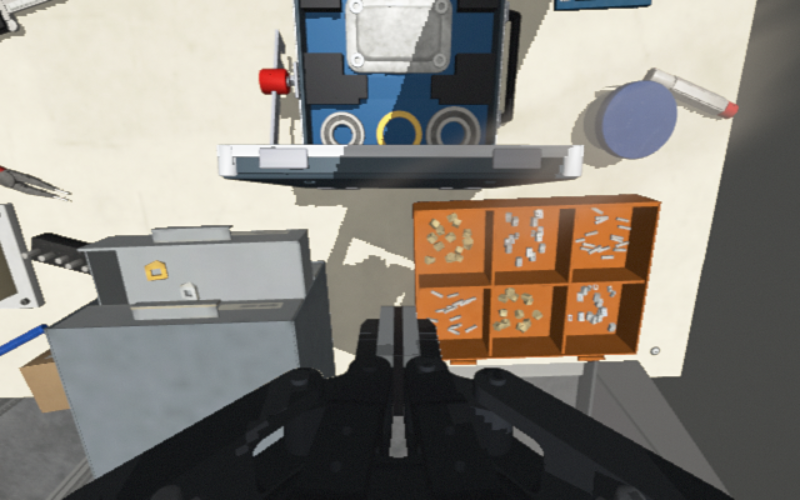

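View pics/s16b.png

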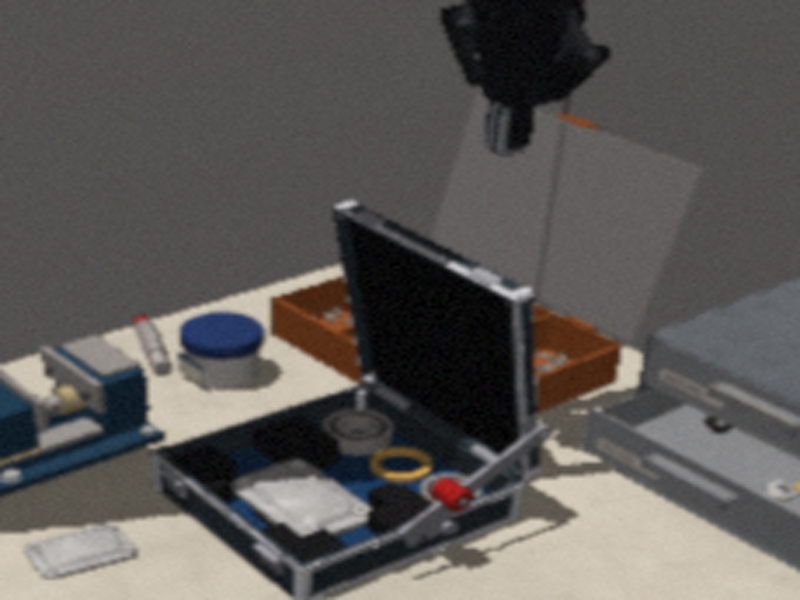

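Run:
```python
from h import *
f=load('w16')
for v,z in [(145,.225),(153,.225),(187,.225),(187,.042)]: print(v,z,onz(f,(400/1.25,v/1.25),z).round(4))
for u,v in [(218,160),(583,160)]: print(onz(f,(u/1.25,v/1.25),.225).round(4))
```

```text
145 0.225 [ 0.6025 -0.222   0.225 ]
153 0.225 [ 0.6063 -0.2221  0.225 ]
187 0.225 [ 0.6233 -0.2227  0.225 ]
187 0.042 [ 0.6528 -0.2229  0.042 ]
[ 0.6062 -0.3134  0.225 ]
[ 0.6133 -0.1305  0.225 ]
```

Request:
play_rows(slide=[[0, 2.6, 0], [0, 3, 0], [0, 2.5, 0], [0, 1.5, 0], [-0.8, 0, 0], [-0.8, 0, 0], [-0.7, 0, 0], [-0.5, 0, 0], [0, 0, 0]], yaw=[0, 0, 0, 0, 0, 0, 0, 0, 0], grip=[1, 1, 1, 1, 1, 1, 1, 1, 1])

```text
time: 21.9
tool_pos: [0.6407, -0.2238, 0.2069]
tool_rot: [-0.707, 0.707, -0.012, 0.014]
contact_force: [0.6, -1.3, -0.3]
gripper_width: -0.002
```

Request:
play_rows(slide=[[-0.8, 0, 0], [-1.2, 0.2, 0], [-1.2, 0.2, 0], [-1.2, 0.4, 0], [-1.2, 0.4, 0], [0, 0, 0]], yaw=[0, 0, 0, 0, 0, 0], grip=[1, 1, 1, 1, 1, 1])

```text
time: 22.5
tool_pos: [0.5838, -0.2213, 0.1931]
tool_rot: [0.707, -0.707, 0.013, -0.013]
contact_force: [0.0, 0.3, -0.3]
gripper_width: -0.001
```

Run:
```python
from h import *
s=readout.state();print(s['tool_pos'],s['contact_force'])
g=grab('scene','s17')
cv2.imwrite('pics/s17b.png',cv2.resize(g['image'][20:230,230:460],(800,600),interpolation=cv2.INTER_CUBIC)[:,:,::-1])
```

```text
[ 0.58380747 -0.2213029   0.19309154] [ 0.0107204   0.31008966 -0.3490038 ]
```

View pics/s17b.png

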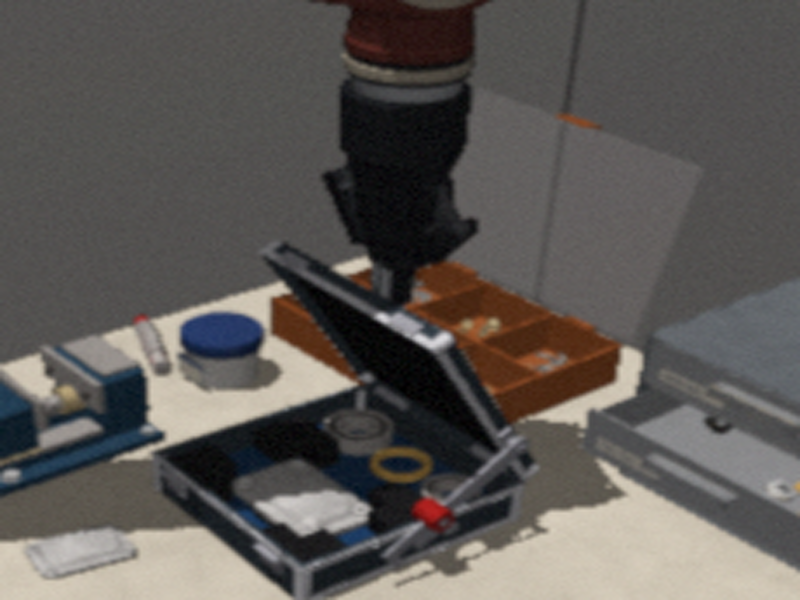

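Request:
play_rows(slide=[[-1.2, 0.5, 0], [-1.1, 0.7, 0], [-1.1, 0.8, 0], [-1, 0.9, 0], [-0.9, 1.0, 0], [-0.8, 1.1, 0], [0, 0, 0]], yaw=[0, 0, 0, 0, 0, 0, 0], grip=[1, 1, 1, 1, 1, 1, 1])

```text
time: 23.25
tool_pos: [0.5218, -0.2185, 0.1405]
tool_rot: [0.708, -0.706, 0.015, -0.012]
contact_force: [-0.1, 0.3, -0.0]
gripper_width: -0.002
```

Run:
```python
from h import *
s=readout.state();print(s['tool_pos'],s['contact_force'])
g=grab('scene','s18')
cv2.imwrite('pics/s18b.png',cv2.resize(g['image'][20:230,230:460],(800,600),interpolation=cv2.INTER_CUBIC)[:,:,::-1])
```

```text
[ 0.52181424 -0.21851116  0.14049483] [-0.0843145   0.30025851 -0.01235702]
```

View pics/s18b.png

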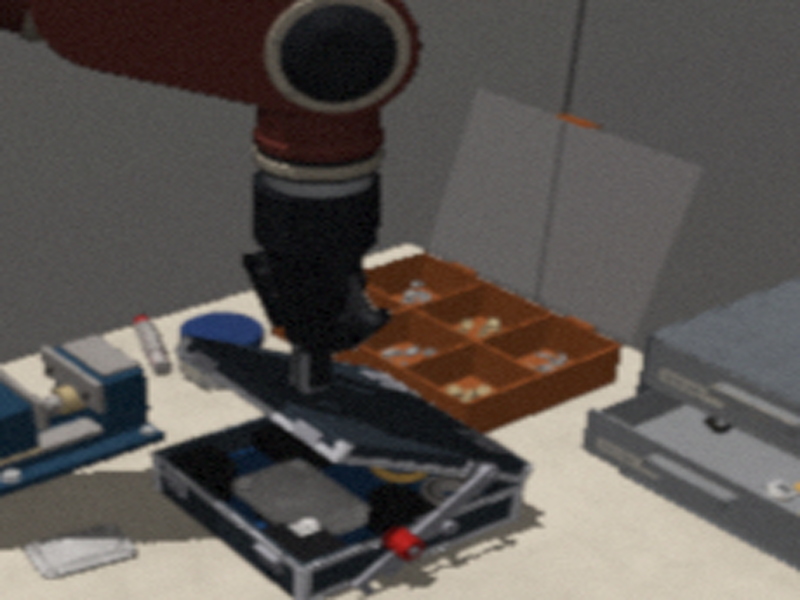

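Request:
play_rows(slide=[[-0.7, 1.1, 0], [-0.6, 1.1, 0], [-0.5, 1.2, 0], [-0.4, 1.2, 0], [-0.2, 1.2, 0], [-0.1, 1, 0], [0, 0.5, 0], [0, 0, 0], [0, 0, 0]], yaw=[0, 0, 0, 0, 0, 0, 0, 0, 0], grip=[1, 1, 1, 1, 1, 1, 1, 1, 1])

```text
time: 24.2
tool_pos: [0.4991, -0.2181, 0.0698]
tool_rot: [0.707, -0.707, 0.013, -0.013]
contact_force: [-0.1, 0.5, -0.4]
gripper_width: 0.001
```

Run:
```python
from h import *
s=readout.state();print(s['tool_pos'],s['contact_force'])
g=grab('scene','s19')
cv2.imwrite('pics/s19b.png',cv2.resize(g['image'][80:230,230:430],(800,600),interpolation=cv2.INTER_CUBIC)[:,:,::-1])
```

```text
[ 0.49905397 -0.21810325  0.06984355] [-0.06499942  0.45467895 -0.36982239]
```

View pics/s19b.png

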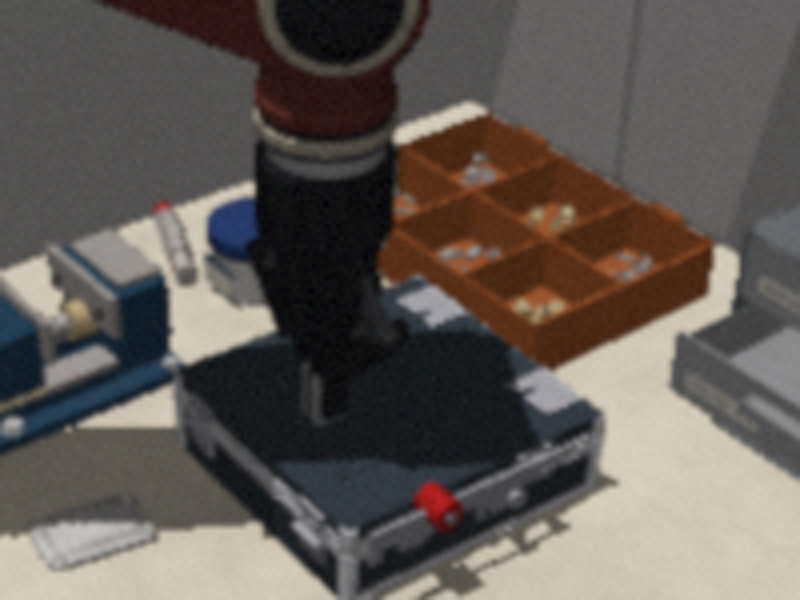

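Request:
play_rows(slide=[[0, 0.3, 0], [0, 0.2, 0], [0, 0, 0], [0, 0, 0]], yaw=[0, 0, 0, 0], grip=[1, 1, 1, 1])

```text
time: 24.65
tool_pos: [0.4995, -0.2185, 0.0689]
tool_rot: [0.707, -0.707, 0.013, -0.013]
contact_force: [-8.8, 6.7, 19.8]
gripper_width: 0.001
```

Request:
play_rows(slide=[[0, -0.8, 0], [0, -3, 0], [0, -4, 0], [0, -4, 0], [0, -4, 0], [-3, 0, 0], [-3, 0, 0], [-3, 0, 0], [0, 0, 0], [0, 0, 0]], yaw=[0, 0, 0, 0, 0, 0, 0, 0, 0, 0], grip=[1, 1, 1, 1, 1, 1, 1, 1, 1, 1])

```text
time: 25.65
tool_pos: [0.409, -0.2151, 0.2233]
tool_rot: [-0.707, 0.707, -0.013, 0.014]
contact_force: [0.8, -0.1, -0.5]
gripper_width: 0.001
```

Run:
```python
from h import *
s=readout.state();print(s['tool_pos'],s['contact_force'])
g=grab('scene','s20');f=grab('wrist','w20')
cv2.imwrite('pics/s20b.png',cv2.resize(g['image'][100:370,200:500],(800,600),interpolation=cv2.INTER_CUBIC)[:,:,::-1])
cv2.imwrite('pics/w20b.png',cv2.resize(f['image'],(800,500))[:,:,::-1])
```

```text
[ 0.40899008 -0.21507582  0.22332815] [ 0.75001884 -0.08085388 -0.48204512]
```

View pics/s20b.png

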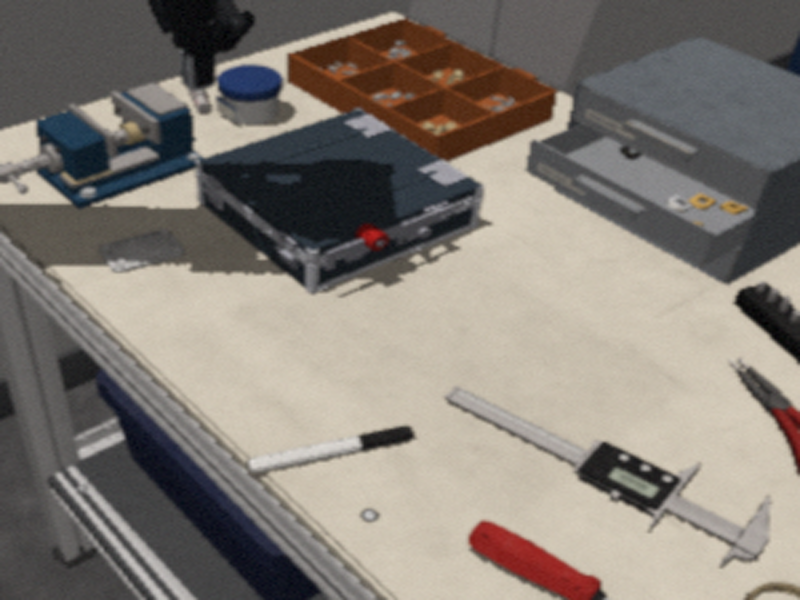

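View pics/w20b.png

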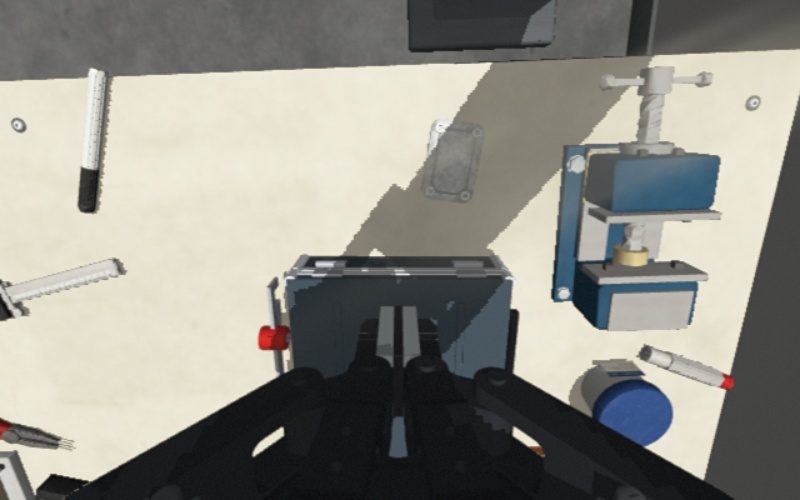

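The lid is shut with no gap and the bar lies along the side. The tools beside the case haven't moved. Handing in.

Run:
```python
from h import *
a=load('scene0');b=load('s20')
print('lid top corner z check', [onz(b,(316,212),z).round(3) for z in (.054,.058)])
print(workorder.job_done())
```

```text
lid top corner z check [array([ 0.451, -0.3  ,  0.054]), array([ 0.448, -0.304,  0.058])]
the job is handed in; nothing more can be done
None
```

I packed the kit and closed the case, then handed the job in at about 26 s of the 67 s allowed.

**What I did**
- **Seal:** the ring is in the round well. After release the wrist picture showed it concentric with the well and lying flat.
- **Cover:** the larger plate is bedded between the foam corners over the seal. I felt it seat at about 10 N, and the pictures from two cameras showed it flat and square.
- **Lid stay:** I lifted the bar off its stud, drew it forward about 20 mm and set it down on the stud beside the notch.
- **Lid:** I pushed it shut from behind with the closed fingers. A last press of about 20 N found a firm stop at the fingertip height of a shut lid, 58 mm.

**Last checks**
- The final pictures show no gap under the lid and the bar lying along the side of the case. The robot was clear of everything.
- The caliper, grease tub and marker look undisturbed. The plug gauge also looks in place beside the tub. I checked these by eye only and did not measure them against the first picture.

**Readings that disagreed**
- My two-view heights were off from the given ones by a few mm: up to about 8 mm for the ring and the cover, and about 5 mm for the red grip. I relied on felt contact for the final heights.
- The measured tool height differed from the commanded height by up to 3 mm at contacts, and by more while the arm was still moving.
- Different views put the well's centre about 2 mm apart, which is inside the 4 mm clearance.

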